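# Fetch the small box from behind the front row of a chocolate display

## Robot

A 6-joint arm with a two-finger parallel gripper is mounted at the origin on the work surface. World frame = base frame: x ahead of the robot, y to its left, z up, the work surface at z = 0. Lengths are in m, angles in degrees, forces in N, time in s.
With the tool pointing down it reaches from about 0.35 to 0.875 m from the base axis. Payload 4.2 kg.
Tool frame: the origin (TCP) lies midway between the tips of the shut fingers; the grasp point (between the pads) lies 19 mm behind it (r.pinch_z is the distance from the TCP to the grasp point, in m); z points along the fingers, y is the line along which they close (so a half turn about z gives the same grasp; the last joint's range is limited). The gripper opens to 87 mm and grips with 3 to 60 N. Pads are 19 mm wide; open, the fingers measure 117 mm over their backs; the gripper's body (75 mm by 190 mm) begins 51 mm behind the grasp point.
Start: joints at [-58.923, 22.042, 0.453, 0, -68.411, -14.817], TCP at [0.175, -0.6, 0.223] pointing down, gripper open.
Joint ranges: [-179.83, 179.83], [-69.29, 118.12], [-61.27, 80.66], [-181.25, 117.63], [-171.15, -9.14], [-177.46, 177.46]. Speed limits (degrees/s): [159.86, 159.86, 180, 180, 180, 180].

## Interface

Orientations are given as a 3x3 rotation matrix whose columns are the frame's x, y, z axes.
In Python, from station import r, imaging, models gives the robot as it stands. The module is installed in compiled form; this text tells all that it offers.
- The arm moves only by the tool apply_moves, never from a script. Its argument "moves" is a list of rows, each a list of 2 entries, a list of its own where there are three numbers: the shift along the tool's x, y, z in m, then the turn about the tool's z in degrees. A call has 1 to 5 rows; each row shifts and turns the commanded pose from where the row before left it, along the tool's axes as they then stand; what a row does not reach is not made up. A row lasts 1/12 s, in which the tool goes at most 41.7 mm and 7.16 degrees, less where a joint would pass 70% of its speed; a pose out of reach is approached as far as the arm can. A call is refused whole if a number of a shift passes 0.0417 or a number of a turn 7.16, either way. A call with a gripper value outside its range is refused whole. "hand" is the finger opening in m, from 0 to 0.087, set as the call begins (left out, the last holds). The fingers move at their own pace and stop on an object; the grip force is fixed at half the most. Time passes only in rows, so rows that do not move let the fingers close. It gives the time, the measured TCP pose, the force, the opening and the grip force at its end, in the units of the state.
- r.sense(): the state, without advancing time (a new reading comes with each control period).
- imaging.capture(name): name is "scene" or "top"; returns a dict with "frame" (384x512x3 uint8, blue, green, red), "intrinsics" (3x3 intrinsics, pixels), "eye" and "orientation" of the camera in the world. Camera axes: x right, y down, z forward; pixel columns grow to the right and rows downward; lengths in m; the calibration is good to about 2 mm. A picture is of the moment at which its call begins. There is no depth.
- r.finish_job(): hands the job in; it is judged then, once.
Trained networks look in a picture, given as the dict that the camera call returned (one of the last four; its "shot" number tells which), for a name from the list of things; names that differ only in an ending like _2 or _b are one class to them, and where a whole thing is asked for, a point or a joint stands for the part that bears it (a point fixed in the world has none). Each returns a list of dicts, best first, with "confidence" (0 to 1); they miss things now and then, are a little off and sometimes report something else, mostly with a low value. They report only what shows in the picture. A call takes as long as a camera call.
- models.cut_out(picture, target): "region" (384x512 bool, what is visible of it) and "extent" ([left, top, width, height] as shares, 0 to 1, of the picture: columns of its width, rows of its height, round what is visible of it).
- models.place_of(picture, target): "at" ([column, row] as shares, 0 to 1, of the picture: columns of its width, rows of its height: a listed point, or the origin of a listed thing).
The state is a dict: "time_s": time; "joints": joint angles; "joint_velocities": joint speeds; "effort": joint torques, N m; "tcp_pos": TCP position; "ee_rot": TCP orientation; "wrist_force": force on the tool from outside, world axes, zero at the start; "moment": the same for the moment, N m; "gripper_width": opening from 0.0 (shut) to 1.0 (fully open); "gripper_force": force on a finger pad.
Only numpy, scipy, OpenCV 4.12 (cv2) and the standard library are available. Lean on these libraries where they do the work, as an engineer would, in place of code of your own. Each camera call takes 0.05 s, during which the arm holds its last target. There are 200 camera calls.

## Task

A customer wants the small brown chocolate box that stands behind the three tall pieces on the white display base. Clear the gift pack, the jar and the truffle tube one by one into the wooden side tray, bring the small box out and set it flat, lid up, in the open cardboard carton; then put the three tall pieces back, each upright on exactly the spot where it stood, with the square gift pack squared up to the display again. Set everything down rather than dropping it, keep it upright, and leave the two round tins and the dish of samples alone.

Things in the scene. Friction and masses are not known exactly. Their poses are not given: they have to be found in the camera images.
- gift_pack: Loose tall square pack in red wrap with black ribbon, 54 x 54 x 150 mm high (a flat 10 mm bow on top can be ignored), 0.25 kg. Origin: centre of the underside; z up, x and y square to its sides. In the front row of the display (nearer the robot), parallel to it within 0.05 rad, in the left, middle or right place.
- jar: Loose round glass jar of pralines with a steel lid and a small knob, lid and glass one rigid piece: glass diameter 58 mm, straight-sided up to 112 mm, lid diameter 52 mm, 153 mm high over the knob, about 0.4 kg. Origin: centre of the underside; z up. Stands in the front row of the display, in the left, middle or right place.
- tube: Loose round clear tube of truffles with black end caps, diameter 50 mm, 165 mm high, about 0.25 kg. Origin: centre of the underside; z up. Stands in the front row of the display, in the left, middle or right place.
- small_box: The wanted thing: loose small dark brown box with a brass-coloured band, 36 mm along its x, 60 mm along its y, 46 mm high, 0.12 kg. Origin: centre of the underside; z up, lid up; x points away from the robot, in line with the display's x within 0.08 rad. Back row (farther from the robot), behind the middle of the front row, 3 to 14 mm from it: no finger room until that is cleared.
- display: Fixed white display base, a slab 150 mm (its x) by 260 mm (its y), 20 mm thick. Origin: centre of its underside, on the counter; x points away from the robot. Six things stand on its top, 20 mm above the origin. The front row runs along its y at x = -35 mm, with places at y = -72, 0 and +72 mm (each thing within 3 mm); which piece is in which place varies.
- tray: Fixed wooden serving tray for clearing to, 270 mm (its x) by 120 mm (its y), low rim 20 mm high, walls and floor 5 mm thick, so 260 x 110 mm inside. Origin: centre of the underside; x is its long axis. The small brass grips at its ends are low and can be ignored. It is on the left or the right of the display, and the carton is on the other side.
- carton: Fixed open cardboard carton for the small box, 108 mm (its x) by 98 mm (its y), 29 mm high, walls and floor 4 mm thick, so 100 x 90 mm inside. Origin: centre of the underside.
- tin_a: Bystander: loose low round steel tin with a flat lid, diameter 49 mm, 36 mm high, in the back row beside the small box, about 35 mm clear of it on the display's -y side. Origin: centre of the underside.
- tin_b: Bystander: loose low round steel tin with a flat lid, diameter 49 mm, 36 mm high, in the back row beside the small box, about 35 mm clear of it on the display's +y side. Origin: centre of the underside.
- dish: Bystander: loose white sample dish with three pralines, diameter 92 mm, 29 mm high, on the counter between robot and display. Origin: centre of the underside.

How it is judged:
By the outcome, as a careful person would: the job done as asked, in the order asked, and still so for the second after the job is handed in, with the robot touching nothing.
It also fails if it takes over 142 s, if anything falls off the work surface, if the arm or the gripper's body presses on something with over 40 N, if the wrist force passes 120 N, or if a joint passes its speed limit or range.

## Working session

There is one attempt and no reset: what is moved stays moved. The work goes in short steps, Python scripts to look and compute and a tool call to move; the robot and the scene stay as the last step left them, time stands still between calls to the robot, and variables do not carry over. Pictures are saved under pics/ and viewed, at most 14 in all, crops included, and the job is handed in when it is done.

Besides the shell and the picture viewer there is one more tool, called after "Emit:" in YAML: its name, and indented under it one key for each argument. apply_moves: Moves the arm, as the interface text tells. Its arguments: {"type":"object","properties":{"moves":{"type":"array"},"hand":{"type":"number"}},"required":["moves"]}

```bash
mkdir -p pics
python3 - <<'E'
from station import r, imaging, models
import cv2, numpy as np
s=r.sense(); print(s['time_s'],s['tcp_pos'],np.round(s['ee_rot'],3),s['gripper_width'],r.pinch_z)
for n in("scene","top"):
    p=imaging.capture(n); cv2.imwrite(f"pics/{n}0.png",p['frame']); print(n,p['intrinsics'],p['eye'],p['orientation'])
    for t in "gift_pack jar tube small_box display tray carton tin_a dish".split():
        print(t,[(np.round(np.array(d['at'])*[512,384],1),round(d['confidence'],2)) for d in models.place_of(p,t)][:3])
E
```

```text
0.0 [ 0.17483782 -0.59940581  0.22146126] [[-0.96  -0.28  -0.001]
 [-0.28   0.96   0.002]
 [ 0.     0.002 -1.   ]] 1.0017838287621157 0.0187
scene [[347.6102587    0.         256.19466564]
 [  0.         347.6102587  195.23679642]
 [  0.           0.           1.        ]] [ 1.1107142  -0.03244177  0.68238008] [[ 0.04021563  0.74166606 -0.66956266]
 [ 0.99910413 -0.02101103  0.03673508]
 [ 0.01317696 -0.67044015 -0.7418466 ]]
gift_pack [(array([255.3, 217.7]), 0.7)]
jar [(array([227.4, 210.8]), 0.8)]
tube [(array([285.1, 215.8]), 0.63)]
small_box [(array([256.5, 228.1]), 0.76)]
display [(array([256.8, 226.1]), 0.86)]
tray [(array([353.3, 181.3]), 0.93)]
carton [(array([152.7, 190.6]), 0.82), (array([353.2, 180.4]), 0.46)]
tin_a [(array([210.7, 231.9]), 0.94), (array([294.4, 239.7]), 0.83), (array([227.2, 210. ]), 0.34)]
dish [(array([250.9, 178.8]), 0.48)]
top [[386.57203371   0.         257.36563267]
 [  0.         386.57203371 191.97904786]
 [  0.           0.           1.        ]] [ 3.68227064e-01 -4.89916492e-04  9.22282728e-01] [[ 0.0048634  -0.98133601  0.19223939]
 [-0.9999567  -0.00324727  0.00872105]
 [-0.00793403 -0.19227348 -0.98130931]]
gift_pack [(array([261.7, 177.8]), 0.77)]
jar [(array([291.3, 184.4]), 0.61), (array([264.6, 179.7]), 0.2)]
tube [(array([232. , 174.5]), 0.97)]
small_box [(array([262.1, 157.6]), 0.5)]
display [(array([262.6, 166.8]), 0.58)]
tray [(array([144.9, 238.3]), 0.71)]
carton [(array([372.4, 223.4]), 0.66)]
tin_a [(array([300.6, 158.4]), 0.64), (array([222.8, 145.3]), 0.62)]
dish [(array([255.5, 243.9]), 0.78), (array([262.5, 157. ]), 0.75), (array([291.7, 184.7]), 0.29)]
```

```bash
cd pics; python3 -c "
import cv2
for n in('scene','top'):
    i=cv2.imread(n+'0.png'); cv2.imwrite(n+'0b.png',cv2.resize(i,(800,600),interpolation=cv2.INTER_CUBIC))"
```

```text
(no output)
```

View pics/scene0b.png

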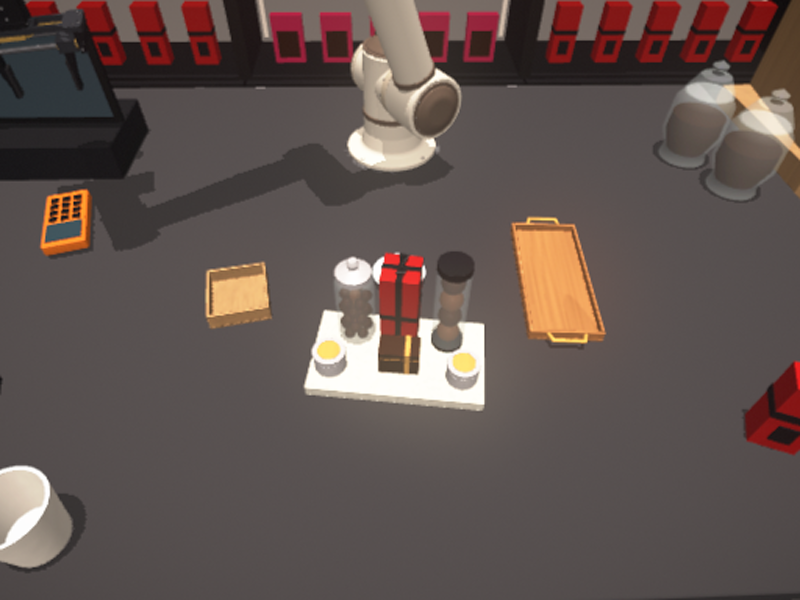

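View pics/top0b.png

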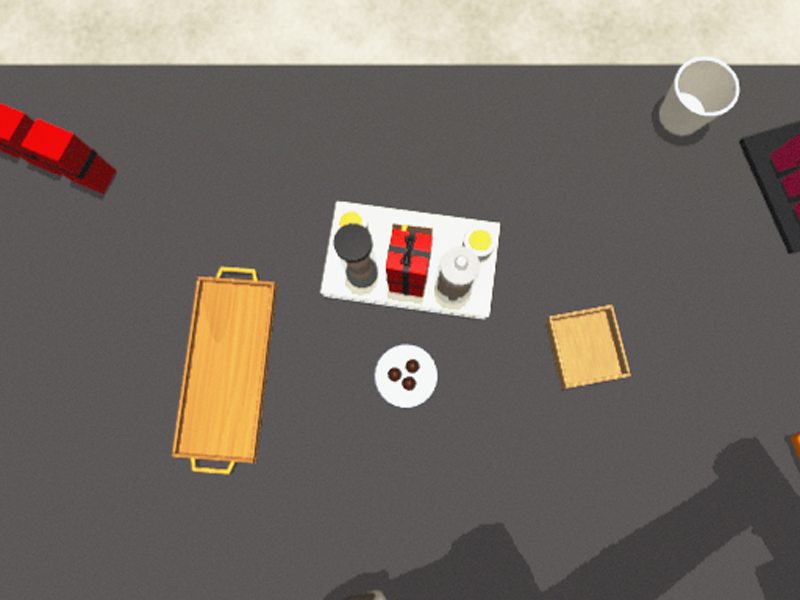

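The scene view shows the display with the jar at robot-right (px 354,300 in the enlarged picture), the gift pack in the middle (400,295) and the tube at left (452,300). The small box is behind the pack (400,355), with a tin on either side. In the top view the tray is at left (224,370), the carton at right (590,347) and the dish in front (406,375).

```bash
cat > h.py <<'E'
from station import r, imaging, models
import cv2, numpy as np
from scipy.optimize import least_squares
def cyl(d,h0,h1,n=40):
    a=np.linspace(0,2*np.pi,n,endpoint=False); c=np.c_[np.cos(a),np.sin(a)]*d/2
    return np.r_[np.c_[c,0*a+h0],np.c_[c,0*a+h1]]
def box(x,y,h0,h1): return np.array([[i*x/2,j*y/2,k] for i in(-1,1) for j in(-1,1) for k in(h0,h1)])
M=dict(gift_pack=box(.054,.054,0,.150),jar=np.r_[cyl(.058,0,.112),cyl(.052,.112,.135),cyl(.014,.14,.153)],tube=cyl(.05,0,.165),
 small_box=box(.036,.06,0,.046),display=box(.15,.26,0,.02),tray=box(.27,.12,0,.02),carton=box(.108,.098,0,.029),tin_a=cyl(.049,0,.036),dish=cyl(.092,.0,.029))
A=np.linspace(0,2*np.pi,48,endpoint=False); D=np.c_[np.cos(A),np.sin(A)]
def proj(p,X):
    q=(X-p['eye'])@np.asarray(p['orientation']); q=q@np.asarray(p['intrinsics']).T; return q[:,:2]/q[:,2:]
def pts(t,v,z=None):
    c,s=np.cos(v[3]),np.sin(v[3]); return M[t]@np.array([[c,-s,0],[s,c,0],[0,0,1]]).T+v[:3]
def mask(p,t,near=None):
    ds=models.cut_out(p,t)
    if not ds: return None
    if near is not None:
        def k(d): e=d['extent']; return np.hypot((e[0]+e[2]/2)*512-near[0],(e[1]+e[3]/2)*384-near[1])
        ds=[d for d in ds if k(d)<25] or ds
    d=ds[0]; m=d['region'].astype(np.uint8)
    n,l,st,_=cv2.connectedComponentsWithStats(m); 
    return d['confidence'],m,st
def sup(m,erode=0):
    y,x=np.nonzero(m)
    q=np.c_[x,y].astype(float); return (q@D.T).max(0)+0.5*0
def fit(t,pics,v0,freez=False,near=None):
    S=[];cf=[]
    for p in pics:
        nr=proj(p,pts(t,np.array(v0))).mean(0)
        k=mask(p,t,nr)
        if k is None: continue
        cf.append(round(k[0],2)); S.append((p,sup(k[1])))
    def f(u):
        v=np.array([u[0],u[1],u[3] if freez else v0[2],u[2]])
        return np.concatenate([(proj(p,pts(t,v))@D.T).max(0)-s for p,s in S]) if S else np.zeros(1)
    u0=[v0[0],v0[1],v0[3]]+([v0[2]] if freez else [])
    o=least_squares(f,u0,loss='soft_l1',f_scale=.7,x_scale=[.01,.01,.1]+([.01] if freez else []))
    e=f(o.x); return o.x,cf,np.round(np.sqrt(np.median(e**2)),2)
def ray(p,uv,z):
    d=np.asarray(p['orientation'])@np.linalg.solve(p['intrinsics'],[uv[0],uv[1],1.]); return p['eye']+d*(z-p['eye'][2])/d[2]
E
python3 - <<'E'
from h import *
P=[imaging.capture("scene"),imaging.capture("top")]
uv=dict(gift_pack=(261.7,177.8),jar=(291.3,184.4),tube=(232,174.5),small_box=(262,157.6),display=(262.6,166.8),tray=(144.9,238.3),carton=(372.4,223.4),tin_a=(300.6,158.4),tin_b=(222.8,145.3),dish=(255.5,243.9))
np.set_printoptions(precision=4,suppress=True)
for t,q in uv.items():
    z=0 if t in('display','tray','carton','dish') else .02
    x=ray(P[1],q,z); tt=t.replace('_b','_a'); v0=[x[0],x[1],z,-.1 if t!='carton' else .15]
    print(t,v0[:2])
    for fz in(False,True): print('   both',*fit(tt,P,v0,fz))
    for p in P: print('   one',*fit(tt,[p],v0))
E
```

```text
gift_pack [np.float64(0.5796310136274223), np.float64(-0.0026861761665083)]
   both [ 0.5801 -0.0019 -0.1885] [0.69, 0.93] 1.53
   both [ 0.5806 -0.002  -0.1787  0.0164] [0.69, 0.93] 1.16
   one [ 0.5508 -0.0024 -0.1059] [0.69] 1.88
   one [ 0.5806 -0.0016 -0.1855] [0.93] 1.12
jar [np.float64(0.563680168104532), np.float64(-0.07335080873080094)]
   both [ 0.567  -0.0692 -0.1512] [0.64, 0.71] 1.01
   both [ 0.567  -0.0692  0.0526  0.0198] [0.64, 0.71] 1.01
   one [ 0.5654 -0.0693 -0.3214] [0.64] 0.83
   one [ 0.5679 -0.0692  0.0586] [0.71] 1.08
tube [np.float64(0.587549333267195), np.float64(0.0686429454116273)]
   both [ 0.5891  0.0695 -0.7376] [0.68, 0.75] 0.95
   both [ 0.5892  0.0694 -0.2664  0.0208] [0.68, 0.75] 0.89
   one [ 0.5868  0.0696 -1.373 ] [0.68] 1.13
   one [ 0.5899  0.0696 -0.2483] [0.75] 0.43
small_box [np.float64(0.6298165501975316), np.float64(-0.0032763817113079428)]Traceback (most recent call last):
  File "<stdin>", line 9, in <module>
  File "h.py", line 30, in fit
    nr=proj(p,pts(t,np.array(v0))).mean(0)
              ~~~^^^^^^^^^^^^^^^^
  File "h.py", line 14, in pts
    c,s=np.cos(v[3]),np.sin(v[3]); return M[t]@np.array([[c,-s,0],[s,c,0],[0,0,1]]).T+v[:3]
                                          ~^^^
KeyError: 'small_aox'
```

```bash
sed -i 's/max(0)+0.5\*0/max(0)+0.4/; s/gift_pack=box(.054,.054,0,.150)/gift_pack=np.r_[box(.054,.054,0,.150),box(.02,.02,.15,.158)]/' h.py
python3 - <<'E'
from h import *
P=[imaging.capture("scene"),imaging.capture("top")]
uv=dict(gift_pack=(261.7,177.8),jar=(291.3,184.4),tube=(232,174.5),small_box=(262,157.6),display=(262.6,166.8),tray=(144.9,238.3),carton=(372.4,223.4),tin_a=(300.6,158.4),tin_b=(222.8,145.3),dish=(255.5,243.9))
np.set_printoptions(precision=4,suppress=True)
for t,q in uv.items():
    z=0 if t in('display','tray','carton','dish') else .02
    x=ray(P[1],q,z); tt='tin_a' if t=='tin_b' else t; v0=[x[0],x[1],z,-.1 if t!='carton' else .15]
    print(t,v0[:2])
    for fz in(False,True): print('   both',*fit(tt,P,v0,fz))
    for p in P: print('   one',*fit(tt,[p],v0))
E
```

```text
gift_pack [np.float64(0.5796310136274223), np.float64(-0.0026861761665083)]
   both [ 0.5804 -0.0012 -0.1696] [0.67, 0.63] 1.09
   both [ 0.5805 -0.0012 -0.168   0.0192] [0.67, 0.63] 0.93
   one [ 0.5555 -0.0008 -0.1986] [0.67] 2.85
   one [ 0.5807 -0.0008 -0.1695] [0.63] 0.48
jar [np.float64(0.563680168104532), np.float64(-0.07335080873080094)]
   both [ 0.568  -0.069  -0.1081] [0.57, 0.89] 0.4
   both [ 0.568 -0.069  0.049  0.02 ] [0.57, 0.89] 0.41
   one [ 0.5664 -0.0695 -0.2663] [0.57] 0.92
   one [ 0.5683 -0.0687 -0.0835] [0.89] 0.21
tube [np.float64(0.587549333267195), np.float64(0.0686429454116273)]
   both [ 0.5895  0.069  -0.4221] [0.69, 0.67] 0.48
   both [ 0.5896  0.0686 -0.0661  0.0223] [0.69, 0.67] 0.31
   one [ 0.5874  0.0682 -0.2217] [0.69] 0.22
   one [ 0.5904  0.0697 -0.0672] [0.67] 0.25
small_box [np.float64(0.6298165501975316), np.float64(-0.0032763817113079428)]
   both [ 0.6315 -0.0057 -0.1258] [0.7, 0.39] 0.69
   both [ 0.6329 -0.0058 -0.1326  0.0236] [0.7, 0.39] 0.88
   one [ 0.6296 -0.0058 -0.1439] [0.7] 0.66
   one [ 0.6409 -0.0064  0.0026] [0.39] 4.1
display
[... 930 characters left out ...]
4
   both [ 0.6317 -0.1089 -0.5476  0.0236] [0.88, 0.55] 0.53
   one [ 0.6289 -0.1096 -0.0718] [0.88] 0.27
   one [ 0.6328 -0.1088 -0.3772] [0.55] 0.88
tin_b [np.float64(0.6606704183340416), np.float64(0.09236476122354871)]
   both [ 0.6591  0.0837 -0.0766] [0.79, 0.72] 0.46
   both [ 0.6604  0.0832 -0.097   0.0236] [0.79, 0.72] 0.5
   one [ 0.6577  0.083  -0.091 ] [0.79] 0.22
   one [ 0.664   0.0854 -0.3499] [0.72] 1.63
dish [np.float64(0.42355100354917447), np.float64(0.011516748024454852)]
   both [ 0.4338 -0.0002 -0.1838] [0.48, 0.63] 1.99
   both [ 0.447  -0.0253 -0.3202 -0.2195] [0.48, 0.63] 11.14
   one [ 0.5949 -0.109   0.2065] [0.48] 7.97
   one [ 0.432   0.0017 -0.0738] [0.63] 0.29
```

Emit:
apply_moves:
  moves:
    - [[0,0,-0.012],-6.55]
    - [[0,0,-0.012],-6.55]
    - [[0,0,-0.012],-6.55]
    - [[0,0,-0.012],-6.55]
    - [[0,0,-0.012],-6.55]
  hand: 0.087

```text
time_s: 5.52
tcp_pos: [0.175, -0.5999, 0.2831]
ee_rot: [[-0.652, -0.759, -0.0], [-0.759, 0.652, 0.0], [-0.0, 0.0, -1.0]]
wrist_force: [0.4, 0.0, -0.3]
gripper_width: 0.996
gripper_force: 0.0
```

Emit:
apply_moves:
  moves:
    - [[0,0,-0.012],-6.55]
    - [[0,0,-0.012],-6.55]
    - [[0,0,-0.012],-6.55]
    - [[0,0,-0.012],-6.55]
    - [[0,0,-0.012],-6.55]

```text
time_s: 5.93
tcp_pos: [0.175, -0.5999, 0.3432]
ee_rot: [[-0.138, -0.99, 0.0], [-0.99, 0.138, -0.0], [-0.0, -0.0, -1.0]]
wrist_force: [-0.0, -0.1, 0.7]
gripper_width: 0.998
gripper_force: 0.0
```

```bash
cat >> h.py <<'E'
def go(x,y,z,yaw=None):
    s=r.sense(); R=np.asarray(s['ee_rot']); d=np.array([x,y,z])-s['tcp_pos']
    cur=np.degrees(np.arctan2(R[1,1],R[0,1]))
    print('t',round(s['time_s'],2),'tcp',np.round(s['tcp_pos'],4),'yangle',round(cur,2),'w',round(s['gripper_width']*87,1),'gf',s['gripper_force'],'F',np.round(s['wrist_force'],1),'j',np.round(s['joints'],0))
    print('tool shift mm',np.round(R.T@d*1000,1),'tilt',np.round(R[:2,2],4))
E
python3 -c "
from h import *
go(.5805,-.0012,.33)"
```

```text
t 5.93 tcp [ 0.175  -0.5999  0.3432] yangle 172.08 w 86.8 gf 0.0 F [-0.  -0.1  0.7] j [-59.  19.  13.  -0. -84.  51.]
tool shift mm [-648.8 -319.2   13.2] tilt [ 0. -0.]
```

Emit:
apply_moves:
  moves:
    - [[-0.0324,-0.016,0],0]
    - [[-0.0324,-0.016,0],0]
    - [[-0.0324,-0.016,0],0]
    - [[-0.0324,-0.016,0],0]
    - [[-0.0324,-0.016,0],0]

```text
time_s: 6.35
tcp_pos: [0.2779, -0.4497, 0.3426]
ee_rot: [[-0.144, -0.99, 0.0], [-0.99, 0.144, -0.0], [0.0, -0.0, -1.0]]
wrist_force: [1.3, -1.5, -0.1]
gripper_width: 1.0
gripper_force: 0.0
```

Emit:
apply_moves:
  moves:
    - [[-0.0324,-0.016,0],0]
    - [[-0.0324,-0.016,0],0]
    - [[-0.0324,-0.016,0],0]
    - [[-0.0324,-0.016,0],0]
    - [[-0.0324,-0.016,0],0]

```text
time_s: 6.77
tcp_pos: [0.3803, -0.3006, 0.3429]
ee_rot: [[-0.143, -0.99, 0.001], [-0.99, 0.143, -0.0], [0.0, -0.001, -1.0]]
wrist_force: [-0.1, 0.3, 0.2]
gripper_width: 0.997
gripper_force: 0.0
```

Emit:
apply_moves:
  moves:
    - [[-0.0324,-0.016,0],0]
    - [[-0.0324,-0.016,0],0]
    - [[-0.0324,-0.016,0],0]
    - [[-0.0324,-0.016,0],0]
    - [[-0.0324,-0.016,0],0]

```text
time_s: 7.18
tcp_pos: [0.4828, -0.1517, 0.3429]
ee_rot: [[-0.143, -0.99, 0.001], [-0.99, 0.143, -0.0], [-0.0, -0.001, -1.0]]
wrist_force: [0.1, -0.9, -0.1]
gripper_width: 1.001
gripper_force: 0.0
```

Emit:
apply_moves:
  moves:
    - [[-0.0324,-0.016,0],0]
    - [[-0.0324,-0.016,0],0]
    - [[-0.0324,-0.016,0],0]
    - [[-0.0324,-0.016,0],0]
    - [[-0.0324,-0.016,0],0]

```text
time_s: 7.6
tcp_pos: [0.5853, -0.0028, 0.3428]
ee_rot: [[-0.143, -0.99, 0.0], [-0.99, 0.143, 0.0], [-0.0, -0.0, -1.0]]
wrist_force: [-0.1, -1.0, -0.0]
gripper_width: 1.002
gripper_force: 0.0
```

```bash
python3 -c "
from h import *
go(.5805,-.0012,.125)"
```

```text
t 7.6 tcp [ 0.5853 -0.0028  0.3428] yangle 171.78 w 87.2 gf 0.0 F [-0.1 -1.  -0. ] j [ 16.  15.   7.   0. -82. -24.]
tool shift mm [ -0.9   5.  217.8] tilt [0.0004 0.0001]
```

Emit:
apply_moves:
  moves:
    - [[-0.0009,0.005,0.03],0]
    - [[0,0,0.035],0]
    - [[0,0,0.035],0]
    - [[0,0,0.035],0]
    - [[0,0,0.03],0]

```text
time_s: 8.02
tcp_pos: [0.5789, -0.0028, 0.1754]
ee_rot: [[-0.143, -0.99, -0.001], [-0.99, 0.143, 0.0], [0.0, 0.001, -1.0]]
wrist_force: [-1.1, 1.1, -0.6]
gripper_width: 0.995
gripper_force: 0.0
```

Emit:
apply_moves:
  moves:
    - [[0,0,0.025],0]
    - [[0,0,0.02],0]
    - [[0,0,0.008],0]
    - [[0,0,0],0]

```text
time_s: 8.35
tcp_pos: [0.5785, -0.0032, 0.1225]
ee_rot: [[-0.144, -0.99, -0.004], [-0.99, 0.144, -0.001], [0.002, 0.004, -1.0]]
wrist_force: [-0.2, -0.0, -0.2]
gripper_width: 0.998
gripper_force: 0.0
```

```bash
python3 -c "
from h import *
go(.5805,-.0012,.125)"
```

```text
t 8.35 tcp [ 0.5785 -0.0032  0.1225] yangle 171.75 w 86.8 gf 0.0 F [-0.2 -0.  -0.2] j [ 16.  23. -14.  -0. -54. -24.]
tool shift mm [-2.2 -1.7 -2.5] tilt [-0.0045 -0.001 ]
```

Emit:
apply_moves:
  moves:
    - [[0,0,0],0]
    - [[0,0,0],0]
    - [[0,0,0],0]
    - [[0,0,0],0]
    - [[0,0,0],0]
  hand: 0.03

```text
time_s: 8.77
tcp_pos: [0.5802, -0.0028, 0.1256]
ee_rot: [[-0.143, -0.99, 0.002], [-0.99, 0.143, 0.0], [-0.001, -0.002, -1.0]]
wrist_force: [-0.0, 0.0, 0.5]
gripper_width: 0.706
gripper_force: 0.0
```

Emit:
apply_moves:
  moves:
    - [[0,0,0],0]
    - [[0,0,0],0]
    - [[0,0,0],0]

```text
time_s: 9.02
tcp_pos: [0.5798, -0.0029, 0.1251]
ee_rot: [[-0.143, -0.99, 0.0], [-0.99, 0.143, 0.0], [-0.0, -0.0, -1.0]]
wrist_force: [-0.8, 0.9, 4.0]
gripper_width: 0.624
gripper_force: 29.7
```

Emit:
apply_moves:
  moves:
    - [[0,0,-0.015],0]
    - [[0,0,-0.03],0]
    - [[0,0,-0.04],0]
    - [[0,0,-0.04],0]
    - [[0,0,-0.04],0]

```text
time_s: 9.43
tcp_pos: [0.5789, -0.003, 0.2901]
ee_rot: [[-0.144, -0.99, -0.002], [-0.99, 0.144, -0.0], [0.0, 0.002, -1.0]]
wrist_force: [1.3, 0.5, -2.8]
gripper_width: 0.619
gripper_force: 29.7
```

Emit:
apply_moves:
  moves:
    - [[0,0,-0.025],0]
    - [[-0.015,0.016,0],0]
    - [[-0.024,0.0265,0],0]
    - [[-0.024,0.0265,0],0]
    - [[-0.024,0.0265,0],0]

```text
time_s: 9.85
tcp_pos: [0.4962, 0.0975, 0.3133]
ee_rot: [[-0.145, -0.989, -0.002], [-0.989, 0.145, -0.0], [0.0, 0.002, -1.0]]
wrist_force: [0.1, 2.1, -2.7]
gripper_width: 0.62
gripper_force: 29.7
```

Emit:
apply_moves:
  moves:
    - [[-0.024,0.0265,0],0]
    - [[-0.024,0.0265,0],0]
    - [[-0.024,0.0265,0],0]
    - [[-0.024,0.0265,0],0]
    - [[-0.024,0.0265,0],0]

```text
time_s: 10.27
tcp_pos: [0.3819, 0.2354, 0.3137]
ee_rot: [[-0.144, -0.99, -0.001], [-0.99, 0.144, -0.0], [0.001, 0.001, -1.0]]
wrist_force: [0.6, 1.0, -3.0]
gripper_width: 0.623
gripper_force: 29.7
```

Emit:
apply_moves:
  moves:
    - [[-0.014,0.0155,0],0]
    - [[-0.01,0.0105,0],0]
    - [[0,0,0],0]
    - [[0,0,0],0]

```text
time_s: 10.6
tcp_pos: [0.3608, 0.2622, 0.3139]
ee_rot: [[-0.142, -0.99, -0.001], [-0.99, 0.142, -0.001], [0.001, 0.001, -1.0]]
wrist_force: [0.3, 0.1, -2.5]
gripper_width: 0.622
gripper_force: 29.7
```

```bash
python3 -c "
from h import *
go(.361,.262,.111)"
```

```text
t 10.6 tcp [0.3608 0.2622 0.3139] yangle 171.86 w 54.1 gf 29.70967844911837 F [ 0.3  0.1 -2.5] j [ 57.   1. -14.  -0. -76. -65.]
tool shift mm [ -0.   -0.4 202.9] tilt [-0.0011 -0.001 ]
```

Emit:
apply_moves:
  moves:
    - [[0,0,0.02],0]
    - [[0,0,0.04],0]
    - [[0,0,0.04],0]
    - [[0,0,0.035],0]
    - [[0,0,0.025],0]

```text
time_s: 11.02
tcp_pos: [0.3606, 0.2595, 0.1512]
ee_rot: [[-0.146, -0.989, -0.003], [-0.989, 0.146, -0.004], [0.004, 0.003, -1.0]]
wrist_force: [-0.1, -0.3, -2.9]
gripper_width: 0.624
gripper_force: 29.7
```

Emit:
apply_moves:
  moves:
    - [[0,0,0.018],0]
    - [[0,0,0.012],0]
    - [[0,0,0.008],0]
    - [[0,0,0.003],0]
    - [[0,0,0.001],0]

```text
time_s: 11.43
tcp_pos: [0.3619, 0.2616, 0.1122]
ee_rot: [[-0.144, -0.99, -0.0], [-0.99, 0.144, -0.001], [0.001, 0.0, -1.0]]
wrist_force: [0.0, 0.3, -1.5]
gripper_width: 0.622
gripper_force: 29.7
```

Emit:
apply_moves:
  moves:
    - [[0,0,0.001],0]
    - [[0,0,0],0]
    - [[0,0,0],0]

```text
time_s: 11.68
tcp_pos: [0.3619, 0.2625, 0.1123]
ee_rot: [[-0.143, -0.99, 0.001], [-0.99, 0.143, 0.001], [-0.002, -0.001, -1.0]]
wrist_force: [0.6, 1.2, -1.7]
gripper_width: 0.62
gripper_force: 29.7
```

Emit:
apply_moves:
  moves:
    - [[0,0,0.001],0]
    - [[0,0,0.0005],0]
    - [[0,0,0],0]

```text
time_s: 11.93
tcp_pos: [0.3615, 0.2622, 0.1102]
ee_rot: [[-0.143, -0.99, 0.0], [-0.99, 0.143, 0.0], [-0.0, -0.0, -1.0]]
wrist_force: [-0.3, -0.6, -2.7]
gripper_width: 0.626
gripper_force: 29.7
```

Emit:
apply_moves:
  moves:
    - [[0,0,0.001],0]
    - [[0,0,0],0]
    - [[0,0,0],0]

```text
time_s: 12.18
tcp_pos: [0.3615, 0.2622, 0.1101]
ee_rot: [[-0.143, -0.99, 0.0], [-0.99, 0.143, 0.0], [-0.0, -0.0, -1.0]]
wrist_force: [-3.3, -1.2, 5.0]
gripper_width: 0.62
gripper_force: 29.7
```

Emit:
apply_moves:
  moves:
    - [[0,0,0.0005],0]
    - [[0,0,0],0]
    - [[0,0,0],0]

```text
time_s: 12.43
tcp_pos: [0.3616, 0.2623, 0.1101]
ee_rot: [[-0.143, -0.99, 0.001], [-0.99, 0.143, 0.0], [-0.0, -0.001, -1.0]]
wrist_force: [-4.5, -1.3, 8.7]
gripper_width: 0.622
gripper_force: 29.7
```

Emit:
apply_moves:
  moves:
    - [[0,0,0],0]
    - [[0,0,0],0]
    - [[0,0,0],0]
    - [[0,0,-0.02],0]
    - [[0,0,-0.04],0]
  hand: 0.087

```text
time_s: 12.85
tcp_pos: [0.3594, 0.2596, 0.1652]
ee_rot: [[-0.144, -0.99, -0.007], [-0.989, 0.144, -0.009], [0.01, 0.006, -1.0]]
wrist_force: [0.6, 1.0, -0.1]
gripper_width: 0.913
gripper_force: 0.0
```

Emit:
apply_moves:
  moves:
    - [[0,0,-0.04],0]
    - [[0,0,-0.04],0]
    - [[0.0074,-0.0128,-0.04],0]
    - [[0.0271,-0.0229,-0.02],0]
    - [[0.0271,-0.0229,0],0]

```text
time_s: 13.27
tcp_pos: [0.4131, 0.1942, 0.3136]
ee_rot: [[-0.14, -0.99, 0.01], [-0.99, 0.14, 0.007], [-0.008, -0.009, -1.0]]
wrist_force: [1.1, 0.0, 0.4]
gripper_width: 1.002
gripper_force: 0.0
```

Emit:
apply_moves:
  moves:
    - [[0.0271,-0.0229,0],0]
    - [[0.0271,-0.0229,0],0]
    - [[0.0271,-0.0229,0],0]
    - [[0.0271,-0.0229,0],0]
    - [[0.0271,-0.0229,0],0]

```text
time_s: 13.68
tcp_pos: [0.5051, 0.0407, 0.3076]
ee_rot: [[-0.143, -0.99, 0.0], [-0.99, 0.143, 0.0], [-0.0, -0.0, -1.0]]
wrist_force: [1.4, 0.9, 0.2]
gripper_width: 0.999
gripper_force: 0.0
```

Emit:
apply_moves:
  moves:
    - [[0.0271,-0.0229,0],0]
    - [[0.0271,-0.0229,0],0]
    - [[0.02,-0.01,0],0]
    - [[0,0,0],0]
    - [[0,0,0],0]

```text
time_s: 14.1
tcp_pos: [0.5491, -0.04, 0.3068]
ee_rot: [[-0.146, -0.989, -0.001], [-0.989, 0.146, -0.0], [0.0, 0.001, -1.0]]
wrist_force: [0.0, 1.0, 0.1]
gripper_width: 1.003
gripper_force: 0.0
```

Run:
```python
from h import *
go(.568,-.069,.108)
np.set_printoptions(precision=4,suppress=True)
p=imaging.capture("top"); cv2.imwrite("pics/top1.png",p['frame'])
print(fit('gift_pack',[p],[.361,.263,.005,-.142]),fit('small_box',[p],[.631,-.0057,.02,-.13]))
```

```text
t 14.1 tcp [ 0.5491 -0.04    0.3068] yangle 171.61 w 87.2 gf 0.0 F [0.  1.  0.1] j [ 13.  12.  -2.  -0. -76. -21.]
tool shift mm [ 25.8 -23.2 198.8] tilt [-0.0013 -0.0001]
(array([ 0.361,  0.263, -0.142]), [], np.float64(0.0)) (array([ 0.6329, -0.0052, -0.0657]), [0.8], np.float64(1.39))
```

View pics/top1.png

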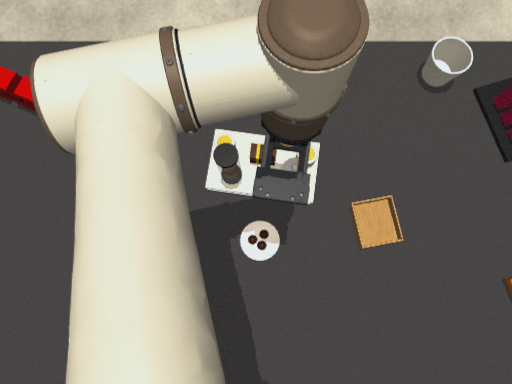

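Emit:
apply_moves:
  moves:
    - [[0.0158,-0.0132,0],0]
    - [[0.01,-0.01,0],0]
    - [[0,0,0.03],0]
    - [[0,0,0.035],0]
    - [[0,0,0.035],0]

```text
time_s: 14.67
tcp_pos: [0.5688, -0.0674, 0.2074]
ee_rot: [[-0.143, -0.99, 0.003], [-0.99, 0.143, 0.001], [-0.001, -0.003, -1.0]]
wrist_force: [-0.0, 0.4, 0.2]
gripper_width: 1.0
gripper_force: 0.0
```

Emit:
apply_moves:
  moves:
    - [[0,0,0.03],0]
    - [[0,0,0.025],0]
    - [[0,0,0.016],0]
    - [[0,0,0.01],0]
    - [[0,0,0.006],0]

```text
time_s: 15.08
tcp_pos: [0.5678, -0.0675, 0.1194]
ee_rot: [[-0.143, -0.99, -0.002], [-0.99, 0.143, -0.0], [0.001, 0.002, -1.0]]
wrist_force: [0.6, 0.3, -0.5]
gripper_width: 1.003
gripper_force: 0.0
```

Emit:
apply_moves:
  moves:
    - [[0,0,0.004],0]
    - [[0,0,0.004],0]
    - [[0,0,0.002],0]
    - [[0,0,0],0]
    - [[0,0,0],0]

```text
time_s: 15.5
tcp_pos: [0.5686, -0.0678, 0.1113]
ee_rot: [[-0.143, -0.99, 0.001], [-0.99, 0.143, 0.0], [-0.0, -0.001, -1.0]]
wrist_force: [0.5, 0.6, 1.0]
gripper_width: 0.998
gripper_force: 0.0
```

```bash
python3 -c "
from h import *
go(.568,-.069,.108)"
```

```text
t 15.5 tcp [ 0.5686 -0.0678  0.1113] yangle 171.77 w 86.9 gf 0.0 F [0.5 0.6 1. ] j [  9.  23. -16.   0. -51. -18.]
tool shift mm [1.3 0.4 3.3] tilt [0.0013 0.0001]
```

Emit:
apply_moves:
  moves:
    - [[0.0013,0.0004,0.0015],0]
    - [[0,0,0.001],0]
    - [[0,0,0],0]

```text
time_s: 15.75
tcp_pos: [0.5675, -0.0692, 0.1081]
ee_rot: [[-0.144, -0.99, 0.0], [-0.99, 0.144, 0.0], [-0.0, -0.0, -1.0]]
wrist_force: [0.0, 0.3, -0.6]
gripper_width: 1.0
gripper_force: 0.0
```

Emit:
apply_moves:
  moves:
    - [[0,0,0],0]
    - [[0,0,0],0]
    - [[0,0,0],0]
    - [[0,0,0],0]
    - [[0,0,0],0]
  hand: 0.03

```text
time_s: 16.17
tcp_pos: [0.5676, -0.0691, 0.1082]
ee_rot: [[-0.143, -0.99, 0.0], [-0.99, 0.143, 0.0], [-0.0, -0.0, -1.0]]
wrist_force: [-0.4, 0.3, 0.2]
gripper_width: 0.704
gripper_force: 0.0
```

Emit:
apply_moves:
  moves:
    - [[0,0,0],0]
    - [[0,0,0],0]
    - [[0,0,0],0]

```text
time_s: 16.42
tcp_pos: [0.5672, -0.0691, 0.1081]
ee_rot: [[-0.143, -0.99, -0.001], [-0.99, 0.143, -0.0], [0.0, 0.001, -1.0]]
wrist_force: [-1.4, 0.7, 2.1]
gripper_width: 0.664
gripper_force: 30.0
```

Emit:
apply_moves:
  moves:
    - [[0,0,-0.015],0]
    - [[0,0,-0.03],0]
    - [[0,0,-0.04],0]
    - [[0,0,-0.04],0]
    - [[0,0,-0.04],0]

```text
time_s: 16.83
tcp_pos: [0.5668, -0.069, 0.2737]
ee_rot: [[-0.143, -0.99, -0.002], [-0.99, 0.143, 0.0], [-0.0, 0.002, -1.0]]
wrist_force: [1.0, 0.3, -3.4]
gripper_width: 0.662
gripper_force: 30.0
```

Emit:
apply_moves:
  moves:
    - [[0,0,-0.035],0]
    - [[-0.0205,0.0058,0],0]
    - [[-0.0345,0.0098,0],0]
    - [[-0.0345,0.0098,0],0]
    - [[-0.0345,0.0098,0],0]

```text
time_s: 17.25
tcp_pos: [0.5496, 0.0598, 0.3072]
ee_rot: [[-0.145, -0.989, -0.001], [-0.989, 0.145, 0.001], [-0.0, 0.001, -1.0]]
wrist_force: [1.8, 1.4, -3.4]
gripper_width: 0.66
gripper_force: 30.0
```

Emit:
apply_moves:
  moves:
    - [[-0.0345,0.0098,0],0]
    - [[-0.0345,0.0098,0],0]
    - [[-0.0345,0.0098,0],0]
    - [[-0.0345,0.0098,0],0]
    - [[-0.025,0.008,0],0]

```text
time_s: 17.67
tcp_pos: [0.5262, 0.2295, 0.3068]
ee_rot: [[-0.142, -0.99, -0.002], [-0.99, 0.142, 0.0], [-0.0, 0.002, -1.0]]
wrist_force: [0.1, -0.5, -3.4]
gripper_width: 0.662
gripper_force: 30.0
```

Emit:
apply_moves:
  moves:
    - [[-0.0165,0.004,0],0]
    - [[-0.007,0.0016,0],0]
    - [[0,0,0.015],0]
    - [[0,0,0.035],0]
    - [[0,0,0.04],0]

```text
time_s: 18.08
tcp_pos: [0.5261, 0.2514, 0.2191]
ee_rot: [[-0.143, -0.99, 0.005], [-0.99, 0.143, 0.004], [-0.004, -0.004, -1.0]]
wrist_force: [0.5, 0.5, -4.3]
gripper_width: 0.66
gripper_force: 30.0
```

Emit:
apply_moves:
  moves:
    - [[0,0,0.035],0]
    - [[0,0,0.025],0]
    - [[0,0,0.015],0]
    - [[0,0,0.01],0]
    - [[0,0,0.005],0]

```text
time_s: 18.5
tcp_pos: [0.5244, 0.2498, 0.1262]
ee_rot: [[-0.144, -0.99, -0.003], [-0.99, 0.144, -0.002], [0.002, 0.002, -1.0]]
wrist_force: [-0.6, 0.3, -3.5]
gripper_width: 0.661
gripper_force: 30.0
```

```bash
python3 -c "
from h import *
go(.5245,.2507,.094)"
```

```text
t 18.5 tcp [0.5244 0.2498 0.1262] yangle 171.71 w 57.5 gf 29.979816876584664 F [-0.6  0.3 -3.5] j [ 41.  23. -13.  -0. -54. -50.]
tool shift mm [-1.  -0.  32.2] tilt [-0.0026 -0.002 ]
```

Emit:
apply_moves:
  moves:
    - [[0,0,0.014],0]
    - [[0,0,0.01],0]
    - [[0,0,0.006],0]
    - [[0,0,0.003],0]
    - [[0,0,0.001],0]

```text
time_s: 18.92
tcp_pos: [0.5251, 0.2508, 0.094]
ee_rot: [[-0.143, -0.99, -0.0], [-0.99, 0.143, -0.0], [0.0, 0.0, -1.0]]
wrist_force: [0.0, 0.2, -3.4]
gripper_width: 0.663
gripper_force: 30.0
```

Emit:
apply_moves:
  moves:
    - [[0,0,0.001],0]
    - [[0,0,0],0]
    - [[0,0,0],0]

```text
time_s: 19.17
tcp_pos: [0.5253, 0.2511, 0.0937]
ee_rot: [[-0.143, -0.99, 0.001], [-0.99, 0.143, 0.001], [-0.001, -0.001, -1.0]]
wrist_force: [0.3, -0.5, -2.9]
gripper_width: 0.659
gripper_force: 30.0
```

Emit:
apply_moves:
  moves:
    - [[0,0,0.0005],0]
    - [[0,0,0.0005],0]
    - [[0,0,0],0]
    - [[0,0,0],0]

```text
time_s: 19.5
tcp_pos: [0.5253, 0.2512, 0.0931]
ee_rot: [[-0.143, -0.99, 0.001], [-0.99, 0.143, 0.001], [-0.001, -0.001, -1.0]]
wrist_force: [-2.3, 0.2, 3.3]
gripper_width: 0.661
gripper_force: 30.0
```

Emit:
apply_moves:
  moves:
    - [[0,0,0],0]
    - [[0,0,0],0]
    - [[0,0,0],0]
    - [[0,0,-0.02],0]
    - [[0,0,-0.04],0]
  hand: 0.087

```text
time_s: 19.92
tcp_pos: [0.5221, 0.2488, 0.1476]
ee_rot: [[-0.144, -0.989, -0.01], [-0.989, 0.144, -0.007], [0.008, 0.009, -1.0]]
wrist_force: [-0.5, 0.4, -0.2]
gripper_width: 0.944
gripper_force: 0.0
```

Emit:
apply_moves:
  moves:
    - [[0,0,-0.04],0]
    - [[0,0,-0.04],0]
    - [[0,0,-0.04],0]
    - [[0.0142,-0.0075,-0.02],0]
    - [[0.0285,-0.0149,0],0]

```text
time_s: 20.33
tcp_pos: [0.5434, 0.2079, 0.2989]
ee_rot: [[-0.139, -0.99, 0.012], [-0.99, 0.139, 0.006], [-0.008, -0.011, -1.0]]
wrist_force: [0.3, -0.0, -0.4]
gripper_width: 0.996
gripper_force: 0.0
```

Emit:
apply_moves:
  moves:
    - [[0.0285,-0.0149,0],0]
    - [[0.0285,-0.0149,0],0]
    - [[0.0285,-0.0149,0],0]
    - [[0.0285,-0.0149,0],0]
    - [[0.0142,-0.0075,0],0]

```text
time_s: 20.75
tcp_pos: [0.5898, 0.0659, 0.292]
ee_rot: [[-0.146, -0.989, 0.0], [-0.989, 0.146, -0.001], [0.001, -0.0, -1.0]]
wrist_force: [0.5, 0.9, -0.1]
gripper_width: 1.003
gripper_force: 0.0
```

Emit:
apply_moves:
  moves:
    - [[0,0,0.02],0]
    - [[0,0,0.03],0]
    - [[0,0,0.03],0]
    - [[0,0,0.02],0]
    - [[0,0,0.01],0]

```text
time_s: 21.17
tcp_pos: [0.5874, 0.0682, 0.1786]
ee_rot: [[-0.144, -0.99, -0.005], [-0.99, 0.144, -0.001], [0.002, 0.005, -1.0]]
wrist_force: [-0.0, 0.2, 0.2]
gripper_width: 1.002
gripper_force: 0.0
```

```bash
python3 -c "
from h import *
go(.5895,.069,.131)"
```

```text
t 21.17 tcp [0.5874 0.0682 0.1786] yangle 171.71 w 87.2 gf 0.0 F [-0.   0.2  0.2] j [ 22.  21.  -8.  -0. -62. -31.]
tool shift mm [-1.2 -2.2 47.6] tilt [-0.0055 -0.0014]
```

Emit:
apply_moves:
  moves:
    - [[0,0,0.02],0]
    - [[0,0,0.015],0]
    - [[0,0,0.01],0]
    - [[0,0,0.005],0]
    - [[0,0,0.001],0]

```text
time_s: 21.58
tcp_pos: [0.5891, 0.0688, 0.1307]
ee_rot: [[-0.143, -0.99, -0.001], [-0.99, 0.143, -0.0], [0.001, 0.001, -1.0]]
wrist_force: [0.8, -0.6, 0.7]
gripper_width: 0.999
gripper_force: 0.0
```

Emit:
apply_moves:
  moves:
    - [[0,0,0],0]
    - [[0,0,0],0]
    - [[0,0,0],0]

```text
time_s: 21.83
tcp_pos: [0.5897, 0.0691, 0.1323]
ee_rot: [[-0.143, -0.99, 0.002], [-0.99, 0.143, 0.001], [-0.001, -0.002, -1.0]]
wrist_force: [-0.0, 1.5, -1.6]
gripper_width: 1.004
gripper_force: 0.0
```

Emit:
apply_moves:
  moves:
    - [[0,0,0],0]
    - [[0,0,0],0]
    - [[0,0,0],0]
    - [[0,0,0],0]
    - [[0,0,0],0]
  hand: 0.03

```text
time_s: 22.25
tcp_pos: [0.5891, 0.0689, 0.1312]
ee_rot: [[-0.143, -0.99, 0.0], [-0.99, 0.143, 0.0], [-0.0, -0.0, -1.0]]
wrist_force: [0.2, -0.2, 0.8]
gripper_width: 0.707
gripper_force: 0.0
```

Emit:
apply_moves:
  moves:
    - [[0,0,0],0]
    - [[0,0,0],0]
    - [[0,0,0],0]
    - [[0,0,0],0]

```text
time_s: 22.58
tcp_pos: [0.5887, 0.0688, 0.1311]
ee_rot: [[-0.143, -0.99, -0.001], [-0.99, 0.143, -0.0], [0.0, 0.001, -1.0]]
wrist_force: [-1.8, 0.6, 0.9]
gripper_width: 0.559
gripper_force: 30.0
```

Emit:
apply_moves:
  moves:
    - [[0,0,-0.015],0]
    - [[0,0,-0.03],0]
    - [[0,0,-0.04],0]
    - [[0,0,-0.04],0]
    - [[0,0,-0.04],0]

```text
time_s: 23.0
tcp_pos: [0.5883, 0.0687, 0.2967]
ee_rot: [[-0.144, -0.99, -0.002], [-0.99, 0.144, -0.0], [0.001, 0.002, -1.0]]
wrist_force: [1.0, 0.9, -2.7]
gripper_width: 0.56
gripper_force: 30.0
```

Emit:
apply_moves:
  moves:
    - [[0,0,-0.025],0]
    - [[-0.0125,0.011,0],0]
    - [[-0.025,0.02175,0],0]
    - [[-0.025,0.02175,0],0]
    - [[-0.025,0.02175,0],0]

```text
time_s: 23.42
tcp_pos: [0.5249, 0.167, 0.3199]
ee_rot: [[-0.145, -0.989, -0.002], [-0.989, 0.145, -0.0], [0.0, 0.002, -1.0]]
wrist_force: [0.4, 0.5, -3.6]
gripper_width: 0.56
gripper_force: 30.0
```

Emit:
apply_moves:
  moves:
    - [[-0.025,0.02175,0],0]
    - [[-0.025,0.02175,0],0]
    - [[-0.025,0.02175,0],0]
    - [[-0.025,0.02175,0],0]
    - [[-0.0127,0.01075,0],0]

```text
time_s: 23.83
tcp_pos: [0.4433, 0.2942, 0.32]
ee_rot: [[-0.141, -0.99, -0.002], [-0.99, 0.141, 0.0], [0.0, 0.002, -1.0]]
wrist_force: [0.7, 0.2, -3.2]
gripper_width: 0.56
gripper_force: 30.0
```

Emit:
apply_moves:
  moves:
    - [[0,0,0],0]
    - [[0,0,0],0]
    - [[0,0,0],0]

```text
time_s: 24.08
tcp_pos: [0.4455, 0.2915, 0.3205]
ee_rot: [[-0.144, -0.99, -0.001], [-0.99, 0.144, -0.001], [0.001, 0.001, -1.0]]
wrist_force: [0.4, 0.5, -1.9]
gripper_width: 0.567
gripper_force: 30.0
```

```bash
python3 -c "
from h import *
go(.4453,.2917,.117)"
```

```text
t 24.08 tcp [0.4455 0.2915 0.3205] yangle 171.75 w 49.3 gf 29.993728651315905 F [ 0.4  0.5 -1.9] j [ 51.  10.  -3.  -0. -78. -59.]
tool shift mm [-4.000e-01  1.000e-01  2.035e+02] tilt [-0.0009 -0.001 ]
```

Down 204.5 mm to contact around 0.1162.

Emit:
apply_moves:
  moves:
    - [[0,0,0.02],0]
    - [[0,0,0.04],0]
    - [[0,0,0.04],0]
    - [[0,0,0.035],0]
    - [[0,0,0.025],0]

```text
time_s: 24.5
tcp_pos: [0.4447, 0.2893, 0.1576]
ee_rot: [[-0.146, -0.989, -0.004], [-0.989, 0.146, -0.003], [0.004, 0.003, -1.0]]
wrist_force: [-0.3, 0.9, -2.7]
gripper_width: 0.558
gripper_force: 30.0
```

Emit:
apply_moves:
  moves:
    - [[0,0,0.018],0]
    - [[0,0,0.012],0]
    - [[0,0,0.008],0]
    - [[0,0,0.003],0]
    - [[0,0,0.0015],0]

```text
time_s: 24.92
tcp_pos: [0.4461, 0.2914, 0.1185]
ee_rot: [[-0.144, -0.99, 0.0], [-0.99, 0.144, -0.0], [0.0, -0.0, -1.0]]
wrist_force: [-0.1, 0.5, -3.2]
gripper_width: 0.564
gripper_force: 30.0
```

Emit:
apply_moves:
  moves:
    - [[0,0,0.0005],0]
    - [[0,0,0.0005],0]
    - [[0,0,0.0005],0]
    - [[0,0,0],0]
    - [[0,0,0],0]

```text
time_s: 25.33
tcp_pos: [0.4457, 0.2921, 0.1176]
ee_rot: [[-0.143, -0.99, 0.001], [-0.99, 0.143, 0.001], [-0.001, -0.0, -1.0]]
wrist_force: [0.7, -0.5, -2.5]
gripper_width: 0.563
gripper_force: 30.0
```

Emit:
apply_moves:
  moves:
    - [[0,0,0.0008],0]
    - [[0,0,0.0008],0]
    - [[0,0,0],0]
    - [[0,0,0],0]

```text
time_s: 25.67
tcp_pos: [0.4457, 0.2921, 0.1162]
ee_rot: [[-0.143, -0.99, 0.001], [-0.99, 0.143, 0.0], [-0.0, -0.001, -1.0]]
wrist_force: [-1.0, -0.7, 1.8]
gripper_width: 0.563
gripper_force: 30.0
```

Emit:
apply_moves:
  moves:
    - [[0,0,0],0]
    - [[0,0,0],0]
    - [[0,0,0],0]
    - [[0,0,-0.02],0]
    - [[0,0,-0.04],0]
  hand: 0.068

```text
time_s: 26.08
tcp_pos: [0.4431, 0.2897, 0.1714]
ee_rot: [[-0.144, -0.99, -0.009], [-0.989, 0.144, -0.008], [0.009, 0.007, -1.0]]
wrist_force: [0.9, 1.0, -0.4]
gripper_width: 0.766
gripper_force: 0.0
```

Emit:
apply_moves:
  moves:
    - [[0,0,-0.04],0]
    - [[0,0,-0.04],0]
    - [[0,0,-0.04],0]
    - [[0,0,-0.02],0]
    - [[0,0,0],0]

```text
time_s: 26.5
tcp_pos: [0.4477, 0.2934, 0.3219]
ee_rot: [[-0.143, -0.99, 0.01], [-0.99, 0.143, 0.008], [-0.009, -0.008, -1.0]]
wrist_force: [0.9, 0.1, -1.1]
gripper_width: 0.782
gripper_force: 0.0
```

Run:
```python
from h import *
np.set_printoptions(precision=4,suppress=True)
P=[imaging.capture("scene"),imaging.capture("top")]
print('small',*fit('small_box',P,[.631,-.0057,.02,-.13]));print('smallz',*fit('small_box',P,[.631,-.0057,.02,-.13],True))
for p in P: print('one',*fit('small_box',[p],[.631,-.0057,.02,-.13]))
print(*fit('display',P,[.612,-.006,.0,-.14]))
cv2.imwrite("pics/c2.png",np.hstack([P[0]['frame'][100:300,130:460],P[1]['frame'][80:280,80:420]]))
go(.632,-.0057,.2)
```

```text
small [ 0.6316 -0.0059 -0.1071] [0.79, 0.78] 0.66
smallz [ 0.6316 -0.0059 -0.1019  0.0211] [0.79, 0.78] 0.58
one [ 0.6304 -0.0069 -0.0993] [0.79] 0.84
one [ 0.6321 -0.0051 -0.0981] [0.78] 0.36
[ 0.6115 -0.0054 -0.1414] [0.79, 0.77] 0.88
t 27.0 tcp [0.4455 0.2918 0.3147] yangle 171.76 w 67.9 gf 0.0 F [ 0.2  0.9 -0.6] j [ 51.  10.  -3.   0. -77. -59.]
tool shift mm [ 267.5 -227.4  114.9] tilt [-0.001  -0.0012]
```

View pics/c2.png

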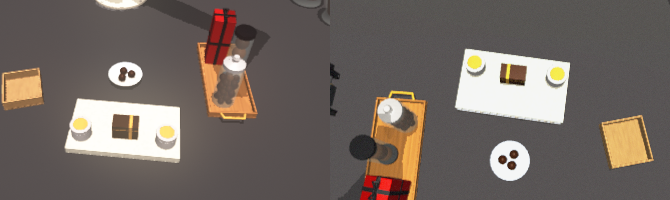

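Emit:
apply_moves:
  moves:
    - [[0.0122,-0.0102,0],0]
    - [[0.0243,-0.0207,0],0]
    - [[0.0243,-0.0207,0],0]
    - [[0.0243,-0.0207,0],0]
    - [[0.0243,-0.0207,0],0]

```text
time_s: 27.42
tcp_pos: [0.5224, 0.1692, 0.3153]
ee_rot: [[-0.143, -0.99, -0.0], [-0.99, 0.143, -0.0], [0.0, 0.0, -1.0]]
wrist_force: [0.1, -0.0, -0.4]
gripper_width: 0.778
gripper_force: 0.0
```

Emit:
apply_moves:
  moves:
    - [[0.0243,-0.0207,0.01],0]
    - [[0.0243,-0.0207,0.015],0]
    - [[0.0243,-0.0207,0.015],0]
    - [[0.0243,-0.0207,0.015],0]
    - [[0.0243,-0.0207,0.015],0]

```text
time_s: 27.83
tcp_pos: [0.6075, 0.0338, 0.2446]
ee_rot: [[-0.143, -0.99, -0.0], [-0.99, 0.143, -0.0], [0.0, 0.0, -1.0]]
wrist_force: [0.3, 0.7, 0.4]
gripper_width: 0.781
gripper_force: 0.0
```

Emit:
apply_moves:
  moves:
    - [[0.0243,-0.0207,0.02],0]
    - [[0.0123,-0.0102,0.02],0]
    - [[0,0,0.02],0]
    - [[0,0,0.03],0]
    - [[0,0,0.03],0]

```text
time_s: 28.25
tcp_pos: [0.6328, -0.0061, 0.1246]
ee_rot: [[-0.144, -0.99, 0.001], [-0.99, 0.144, 0.0], [-0.0, -0.001, -1.0]]
wrist_force: [-0.3, 0.3, -1.3]
gripper_width: 0.781
gripper_force: 0.0
```

Emit:
apply_moves:
  moves:
    - [[0,0,0.01],0]
    - [[0,0,0],0]
    - [[0,0,0],0]
    - [[0,0,0],0]

```text
time_s: 28.58
tcp_pos: [0.6338, -0.0051, 0.1177]
ee_rot: [[-0.142, -0.99, 0.004], [-0.99, 0.142, 0.0], [-0.001, -0.004, -1.0]]
wrist_force: [-0.1, 0.4, 0.3]
gripper_width: 0.783
gripper_force: 0.0
```

Run:
```python
from h import *
go(.6318,-.0057,.03)
```

```text
t 28.58 tcp [ 0.6338 -0.0051  0.1177] yangle 171.81 w 68.1 gf 0.0 F [-0.1  0.4  0.3] j [ 14.  28.  -6.   0. -56. -22.]
tool shift mm [ 0.9  2.2 87.7] tilt [0.0038 0.0001]
```

Emit:
apply_moves:
  moves:
    - [[0,0,0.015],0]
    - [[0,0,0.022],0]
    - [[0,0,0.02],0]
    - [[0,0,0.012],0]
    - [[0,0,0.007],0]

```text
time_s: 29.0
tcp_pos: [0.6325, -0.0052, 0.0395]
ee_rot: [[-0.143, -0.99, 0.001], [-0.99, 0.143, 0.0], [-0.0, -0.001, -1.0]]
wrist_force: [-0.6, -0.6, -0.6]
gripper_width: 0.785
gripper_force: 0.0
```

Emit:
apply_moves:
  moves:
    - [[0,0,0.005],0]
    - [[0,0,0.0025],0]
    - [[0,0,0.001],0]
    - [[0,0,0],0]
    - [[0,0,0],0]

```text
time_s: 29.42
tcp_pos: [0.6329, -0.0053, 0.0319]
ee_rot: [[-0.143, -0.99, 0.002], [-0.99, 0.143, 0.0], [-0.0, -0.002, -1.0]]
wrist_force: [-0.2, -1.0, -0.2]
gripper_width: 0.779
gripper_force: 0.0
```

Run:
```python
from h import *
go(.6318,-.0057,.03)
```

```text
t 29.42 tcp [ 0.6329 -0.0053  0.0319] yangle 171.77 w 67.8 gf 0.0 F [-0.2 -1.  -0.2] j [ 14.  33. -11.   0. -46. -22.]
tool shift mm [0.6 1.  1.9] tilt [0.0016 0.0002]
```

Emit:
apply_moves:
  moves:
    - [[0,0,0],0]
    - [[0,0,0],0]
    - [[0,0,0],0]
    - [[0,0,0],0]
    - [[0,0,0],0]
  hand: 0.015

```text
time_s: 29.83
tcp_pos: [0.6323, -0.0054, 0.0311]
ee_rot: [[-0.143, -0.99, 0.0], [-0.99, 0.143, 0.0], [-0.0, -0.0, -1.0]]
wrist_force: [0.2, -0.1, 0.5]
gripper_width: 0.486
gripper_force: 0.0
```

Emit:
apply_moves:
  moves:
    - [[0,0,0],0]
    - [[0,0,0],0]
    - [[0,0,0],0]
    - [[0,0,0],0]

```text
time_s: 30.17
tcp_pos: [0.632, -0.0054, 0.031]
ee_rot: [[-0.143, -0.99, -0.0], [-0.99, 0.143, -0.0], [0.0, 0.0, -1.0]]
wrist_force: [-0.4, -0.2, 1.2]
gripper_width: 0.412
gripper_force: 29.9
```

Emit:
apply_moves:
  moves:
    - [[0,0,-0.01],0]
    - [[0,0,-0.02],0]
    - [[0,0,-0.03],0]
    - [[0,0,-0.03],0]
    - [[0.0158,0.0065,-0.02],0]

```text
time_s: 30.58
tcp_pos: [0.6264, -0.0186, 0.1447]
ee_rot: [[-0.14, -0.99, 0.006], [-0.99, 0.14, 0.0], [-0.001, -0.006, -1.0]]
wrist_force: [1.0, -0.1, -0.5]
gripper_width: 0.41
gripper_force: 29.9
```

Emit:
apply_moves:
  moves:
    - [[0.0316,0.0129,0],0]
    - [[0.0316,0.0129,0],0]
    - [[0.0316,0.0129,0],0]
    - [[0.0316,0.0129,0],0]
    - [[0.0316,0.0129,0],0]

```text
time_s: 31.0
tcp_pos: [0.5362, -0.1684, 0.1417]
ee_rot: [[-0.143, -0.99, 0.001], [-0.99, 0.143, -0.0], [-0.0, -0.001, -1.0]]
wrist_force: [-0.6, -0.3, -1.9]
gripper_width: 0.412
gripper_force: 29.9
```

Emit:
apply_moves:
  moves:
    - [[0.0316,0.0129,0],0]
    - [[0.0316,0.0129,0],0]
    - [[0.0316,0.0129,0],0]
    - [[0.0156,0.0065,0],0]
    - [[0,0,0],0]

```text
time_s: 31.42
tcp_pos: [0.4744, -0.2725, 0.1415]
ee_rot: [[-0.148, -0.989, -0.0], [-0.989, 0.148, -0.0], [0.0, 0.0, -1.0]]
wrist_force: [0.2, 0.0, -1.7]
gripper_width: 0.411
gripper_force: 29.9
```

Emit:
apply_moves:
  moves:
    - [[0,0,0],-6.3]
    - [[0,0,0],-6.3]
    - [[0,0,0],-6.3]
    - [[0,0,0],0]
    - [[0,0,0],0]

```text
time_s: 31.83
tcp_pos: [0.4769, -0.2696, 0.1413]
ee_rot: [[0.183, -0.983, 0.001], [-0.983, -0.183, -0.0], [0.0, -0.001, -1.0]]
wrist_force: [0.0, 0.4, -1.6]
gripper_width: 0.409
gripper_force: 29.9
```

Run:
```python
from h import *
go(.4763,-.2698,.015)
```

```text
t 31.83 tcp [ 0.4769 -0.2696  0.1413] yangle -169.47 w 35.6 gf 29.89587317125512 F [ 0.   0.4 -1.6] j [-13.  19. -17.  -0. -54.  23.]
tool shift mm [1.000e-01 7.000e-01 1.263e+02] tilt [ 0.0006 -0.0001]
```

Down 126 mm to just above contact.

Emit:
apply_moves:
  moves:
    - [[0,0,0.015],0]
    - [[0,0,0.03],0]
    - [[0,0,0.03],0]
    - [[0,0,0.02],0]
    - [[0,0,0.012],0]

```text
time_s: 32.25
tcp_pos: [0.4752, -0.2692, 0.0315]
ee_rot: [[0.182, -0.983, -0.004], [-0.983, -0.182, 0.001], [-0.002, 0.004, -1.0]]
wrist_force: [0.3, 1.2, -1.3]
gripper_width: 0.411
gripper_force: 29.9
```

Emit:
apply_moves:
  moves:
    - [[0,0,0.008],0]
    - [[0,0,0.006],0]
    - [[0,0,0.003],0]
    - [[0,0,0.001],0]
    - [[0,0,0],0]

```text
time_s: 32.67
tcp_pos: [0.4771, -0.2701, 0.0166]
ee_rot: [[0.185, -0.983, 0.001], [-0.983, -0.185, -0.0], [0.001, -0.001, -1.0]]
wrist_force: [1.2, 0.9, -1.2]
gripper_width: 0.411
gripper_force: 29.9
```

Emit:
apply_moves:
  moves:
    - [[0,0,0.0005],0]
    - [[0,0,0.0005],0]
    - [[0,0,0],0]
    - [[0,0,0],0]
    - [[0,0,0],0]

```text
time_s: 33.08
tcp_pos: [0.4766, -0.27, 0.0153]
ee_rot: [[0.185, -0.983, 0.0], [-0.983, -0.185, -0.0], [0.0, -0.0, -1.0]]
wrist_force: [-0.6, 0.4, -2.0]
gripper_width: 0.412
gripper_force: 29.9
```

Emit:
apply_moves:
  moves:
    - [[0,0,0.0006],0]
    - [[0,0,0],0]
    - [[0,0,0],0]

```text
time_s: 33.33
tcp_pos: [0.4767, -0.2701, 0.015]
ee_rot: [[0.185, -0.983, 0.0], [-0.983, -0.185, -0.0], [0.0, -0.0, -1.0]]
wrist_force: [-1.0, 1.1, 4.6]
gripper_width: 0.411
gripper_force: 29.9
```

Emit:
apply_moves:
  moves:
    - [[0,0,0.0005],0]
    - [[0,0,0],0]
    - [[0,0,0],0]

```text
time_s: 33.58
tcp_pos: [0.4767, -0.2701, 0.015]
ee_rot: [[0.185, -0.983, 0.0], [-0.983, -0.185, -0.0], [0.0, -0.0, -1.0]]
wrist_force: [-2.0, 2.6, 8.1]
gripper_width: 0.41
gripper_force: 29.9
```

Emit:
apply_moves:
  moves:
    - [[0,0,0],0]
    - [[0,0,0],0]
    - [[0,0,-0.005],0]
    - [[0,0,-0.015],0]
    - [[0,0,-0.03],0]
  hand: 0.054

```text
time_s: 34.0
tcp_pos: [0.4739, -0.2692, 0.0613]
ee_rot: [[0.184, -0.983, -0.008], [-0.983, -0.184, 0.003], [-0.004, 0.007, -1.0]]
wrist_force: [0.4, -0.3, 0.1]
gripper_width: 0.605
gripper_force: 0.0
```

Emit:
apply_moves:
  moves:
    - [[0,0,-0.04],0]
    - [[0,0,-0.04],6.3]
    - [[0,0,-0.04],6.3]
    - [[0,0,-0.04],6.3]
    - [[0,0,-0.04],0]
  hand: 0.068

```text
time_s: 34.42
tcp_pos: [0.476, -0.2699, 0.2663]
ee_rot: [[-0.147, -0.989, 0.001], [-0.989, 0.147, -0.0], [-0.0, -0.001, -1.0]]
wrist_force: [1.1, 0.8, 0.1]
gripper_width: 0.776
gripper_force: 0.0
```

Emit:
apply_moves:
  moves:
    - [[0,0,-0.04],0]
    - [[0,0,-0.02],0]
    - [[0,0,0],0]
    - [[0,0,0],0]
    - [[0,0,0],0]

```text
time_s: 34.83
tcp_pos: [0.4759, -0.2696, 0.3227]
ee_rot: [[-0.143, -0.99, -0.002], [-0.99, 0.143, 0.001], [-0.001, 0.002, -1.0]]
wrist_force: [-1.2, -0.0, -0.3]
gripper_width: 0.781
gripper_force: 0.0
```

Run:
```python
from h import *
np.set_printoptions(precision=4,suppress=True)
go(.4457,.2921,.32)
P=[imaging.capture("scene"),imaging.capture("top")]
print('pack',*fit('gift_pack',P,[.361,.263,.005,-.142]))
print('jar',*fit('jar',P,[.525,.251,.005,0]));print('tube',*fit('tube',P,[.4457,.292,.005,0]))
for p in P[1:]: print('one',*fit('gift_pack',[p],[.361,.263,.005,-.142]))
cv2.imwrite("pics/c3.png",np.hstack([P[0]['frame'][100:300,100:460],P[1]['frame'][80:280,80:480]]))
```

```text
t 34.83 tcp [ 0.4759 -0.2696  0.3227] yangle 171.75 w 67.9 gf 0.0 F [-1.2 -0.  -0.3] j [-13.  11.  -0.  -0. -78.   4.]
tool shift mm [-551.6  110.5    3.5] tilt [-0.0019  0.0013]
pack [ 0.3637  0.2602 -0.1722] [0.38, 0.64] 2.96
jar [ 0.5256  0.2508 -0.1041] [0.77, 0.67] 0.4
tube [0.4468 0.2914 0.2221] [0.77, 0.56] 0.51
one [ 0.3628  0.2625 -0.1946] [0.64] 0.64
```

View pics/c3.png

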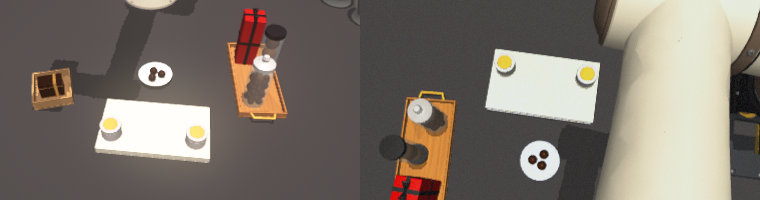

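Emit:
apply_moves:
  moves:
    - [[-0.016,0.0033,0],0]
    - [[-0.0325,0.0065,0],0]
    - [[-0.0325,0.0065,0],0]
    - [[-0.0325,0.0065,0],0]
    - [[-0.0325,0.0065,0],0]

```text
time_s: 35.7
tcp_pos: [0.4681, -0.1201, 0.324]
ee_rot: [[-0.144, -0.99, 0.0], [-0.99, 0.144, 0.0], [-0.0, -0.0, -1.0]]
wrist_force: [0.5, 0.6, 0.2]
gripper_width: 0.782
gripper_force: 0.0
```

Emit:
apply_moves:
  moves:
    - [[-0.0325,0.0065,0],0]
    - [[-0.0325,0.0065,0],0]
    - [[-0.0325,0.0065,0],0]
    - [[-0.0325,0.0065,0],0]
    - [[-0.0325,0.0065,0],0]

```text
time_s: 36.12
tcp_pos: [0.4591, 0.0457, 0.3242]
ee_rot: [[-0.143, -0.99, 0.001], [-0.99, 0.143, 0.0], [-0.0, -0.001, -1.0]]
wrist_force: [0.6, 0.2, -0.1]
gripper_width: 0.784
gripper_force: 0.0
```

Emit:
apply_moves:
  moves:
    - [[-0.0325,0.0065,0],0]
    - [[-0.0325,0.0065,0],0]
    - [[-0.0325,0.0065,0],0]
    - [[-0.0325,0.0065,0],0]
    - [[-0.0325,0.0065,0],0]

```text
time_s: 36.53
tcp_pos: [0.4502, 0.2113, 0.3242]
ee_rot: [[-0.143, -0.99, 0.0], [-0.99, 0.143, 0.0], [-0.0, -0.0, -1.0]]
wrist_force: [0.2, -0.3, -0.2]
gripper_width: 0.784
gripper_force: 0.0
```

Emit:
apply_moves:
  moves:
    - [[-0.0325,0.0065,0],0]
    - [[-0.0325,0.0065,0],0]
    - [[-0.0156,0.0032,0],0]
    - [[0,0,0],0]
    - [[0,0,0],0]

```text
time_s: 36.95
tcp_pos: [0.446, 0.292, 0.3235]
ee_rot: [[-0.142, -0.99, -0.001], [-0.99, 0.142, -0.001], [0.001, 0.001, -1.0]]
wrist_force: [0.7, 0.7, -0.5]
gripper_width: 0.781
gripper_force: 0.0
```

Run:
```python
from h import *
go(.4460,.2918,.1166)
```

```text
t 36.95 tcp [0.446  0.292  0.3235] yangle 171.83 w 68.0 gf 0.0 F [ 0.7  0.7 -0.5] j [ 51.  10.  -2.   0. -78. -59.]
tool shift mm [-0.000e+00 -1.000e-01  2.069e+02] tilt [-0.0008 -0.0011]
```

Spot on. Down 207 mm, then close.

Emit:
apply_moves:
  moves:
    - [[0,0,0.02],0]
    - [[0,0,0.04],0]
    - [[0,0,0.04],0]
    - [[0,0,0.035],0]
    - [[0,0,0.025],0]

```text
time_s: 37.37
tcp_pos: [0.4452, 0.2889, 0.1613]
ee_rot: [[-0.146, -0.989, -0.003], [-0.989, 0.146, -0.002], [0.003, 0.003, -1.0]]
wrist_force: [0.0, -0.9, -0.4]
gripper_width: 0.783
gripper_force: 0.0
```

Emit:
apply_moves:
  moves:
    - [[0,0,0.02],0]
    - [[0,0,0.013],0]
    - [[0,0,0.009],0]
    - [[0,0,0.004],0]
    - [[0,0,0.001],0]

```text
time_s: 37.78
tcp_pos: [0.4464, 0.291, 0.1169]
ee_rot: [[-0.144, -0.99, -0.0], [-0.99, 0.144, -0.0], [0.0, 0.0, -1.0]]
wrist_force: [0.2, 0.4, 0.9]
gripper_width: 0.783
gripper_force: 0.0
```

Emit:
apply_moves:
  moves:
    - [[0,0,0],0]
    - [[0,0,0],0]
    - [[0,0,0],0]
    - [[0,0,0],0]

```text
time_s: 38.12
tcp_pos: [0.4465, 0.2921, 0.1177]
ee_rot: [[-0.143, -0.99, 0.001], [-0.99, 0.143, 0.001], [-0.001, -0.001, -1.0]]
wrist_force: [-0.2, 0.5, 0.2]
gripper_width: 0.782
gripper_force: 0.0
```

Emit:
apply_moves:
  moves:
    - [[0,0,0],0]
    - [[0,0,0],0]
    - [[0,0,0],0]
    - [[0,0,0],0]
    - [[0,0,0],0]
  hand: 0.03

```text
time_s: 38.53
tcp_pos: [0.446, 0.2918, 0.117]
ee_rot: [[-0.143, -0.99, -0.0], [-0.99, 0.143, -0.0], [0.0, 0.0, -1.0]]
wrist_force: [-1.7, -0.6, 1.7]
gripper_width: 0.568
gripper_force: 30.0
```

Emit:
apply_moves:
  moves:
    - [[0,0,0],0]
    - [[0,0,0],0]
    - [[0,0,0],0]

```text
time_s: 38.78
tcp_pos: [0.446, 0.2918, 0.117]
ee_rot: [[-0.143, -0.99, -0.0], [-0.99, 0.143, -0.0], [0.0, 0.0, -1.0]]
wrist_force: [-1.7, 1.0, 1.5]
gripper_width: 0.565
gripper_force: 30.0
```

Emit:
apply_moves:
  moves:
    - [[0,0,-0.015],0]
    - [[0,0,-0.03],0]
    - [[0,0,-0.04],0]
    - [[0,0,-0.04],0]
    - [[0,0,-0.04],0]

```text
time_s: 39.2
tcp_pos: [0.4457, 0.2911, 0.2826]
ee_rot: [[-0.144, -0.99, -0.002], [-0.99, 0.144, -0.001], [0.002, 0.001, -1.0]]
wrist_force: [0.8, 0.9, -3.6]
gripper_width: 0.565
gripper_force: 30.0
```

Emit:
apply_moves:
  moves:
    - [[0,0,-0.035],0]
    - [[0.0125,-0.0108,0],0]
    - [[0.025,-0.0217,0],0]
    - [[0.025,-0.0217,0],0]
    - [[0.025,-0.0217,0],0]

```text
time_s: 39.62
tcp_pos: [0.5088, 0.1932, 0.316]
ee_rot: [[-0.142, -0.99, -0.002], [-0.99, 0.142, -0.0], [0.0, 0.001, -1.0]]
wrist_force: [1.2, 0.7, -3.4]
gripper_width: 0.564
gripper_force: 30.0
```

Emit:
apply_moves:
  moves:
    - [[0.025,-0.0217,0],0]
    - [[0.025,-0.0217,0],0]
    - [[0.025,-0.0217,0],0]
    - [[0.025,-0.0217,0],0]
    - [[0.0126,-0.011,0],0]

```text
time_s: 40.03
tcp_pos: [0.5904, 0.0657, 0.3152]
ee_rot: [[-0.146, -0.989, -0.002], [-0.989, 0.146, -0.001], [0.002, 0.002, -1.0]]
wrist_force: [-0.0, 0.9, -3.1]
gripper_width: 0.562
gripper_force: 30.0
```

Emit:
apply_moves:
  moves:
    - [[0,0,0],0]
    - [[0,0,0],0]
    - [[0,0,0],0]
    - [[0,0,0],0]

```text
time_s: 40.37
tcp_pos: [0.5889, 0.0696, 0.3165]
ee_rot: [[-0.142, -0.99, -0.001], [-0.99, 0.142, 0.0], [0.0, 0.001, -1.0]]
wrist_force: [-0.9, 0.0, -3.3]
gripper_width: 0.559
gripper_force: 30.0
```

Run:
```python
from h import *
go(.5892,.069,.132)
```

```text
t 40.37 tcp [0.5889 0.0696 0.3165] yangle 171.82 w 48.6 gf 29.997029522492085 F [-0.9  0.  -3.3] j [ 22.  16.   5.  -0. -79. -31.]
tool shift mm [  0.5  -0.5 184.5] tilt [-0.0008  0.0001]
```

Emit:
apply_moves:
  moves:
    - [[0.0003,-0.0002,0.02],0]
    - [[0,0,0.035],0]
    - [[0,0,0.035],0]
    - [[0,0,0.03],0]
    - [[0,0,0.023],0]

```text
time_s: 40.78
tcp_pos: [0.5877, 0.0693, 0.1713]
ee_rot: [[-0.142, -0.99, -0.003], [-0.99, 0.142, -0.0], [0.001, 0.003, -1.0]]
wrist_force: [0.6, -0.2, -3.3]
gripper_width: 0.565
gripper_force: 30.0
```

Emit:
apply_moves:
  moves:
    - [[0,0,0.016],0]
    - [[0,0,0.012],0]
    - [[0,0,0.007],0]
    - [[0,0,0.003],0]
    - [[0,0,0.001],0]

```text
time_s: 41.2
tcp_pos: [0.5896, 0.0691, 0.135]
ee_rot: [[-0.142, -0.99, 0.0], [-0.99, 0.142, -0.0], [0.0, -0.0, -1.0]]
wrist_force: [0.2, -0.2, -2.4]
gripper_width: 0.561
gripper_force: 30.0
```

Emit:
apply_moves:
  moves:
    - [[0,0,0.0005],0]
    - [[0,0,0.0005],0]
    - [[0,0,0],0]
    - [[0,0,0],0]
    - [[0,0,0],0]

```text
time_s: 41.62
tcp_pos: [0.5898, 0.0685, 0.1344]
ee_rot: [[-0.143, -0.99, 0.001], [-0.99, 0.143, 0.0], [-0.0, -0.001, -1.0]]
wrist_force: [0.6, 0.3, -3.3]
gripper_width: 0.563
gripper_force: 30.0
```

Emit:
apply_moves:
  moves:
    - [[0,0,0.001],0]
    - [[0,0,0.0005],0]
    - [[0,0,0],0]
    - [[0,0,0],0]

```text
time_s: 41.95
tcp_pos: [0.5896, 0.0684, 0.1324]
ee_rot: [[-0.143, -0.99, -0.0], [-0.99, 0.143, -0.0], [0.0, 0.0, -1.0]]
wrist_force: [-0.5, 0.7, -2.4]
gripper_width: 0.562
gripper_force: 30.0
```

Emit:
apply_moves:
  moves:
    - [[0,0,0.0004],0]
    - [[0,0,0],0]
    - [[0,0,0],0]

```text
time_s: 42.2
tcp_pos: [0.5897, 0.0684, 0.1323]
ee_rot: [[-0.143, -0.99, 0.0], [-0.99, 0.143, -0.0], [0.0, -0.0, -1.0]]
wrist_force: [-0.4, -1.2, -2.2]
gripper_width: 0.563
gripper_force: 30.0
```

Emit:
apply_moves:
  moves:
    - [[-0.0004,0,0.0006],0]
    - [[0,0,0],0]
    - [[0,0,0],0]

```text
time_s: 42.45
tcp_pos: [0.5897, 0.0687, 0.1322]
ee_rot: [[-0.143, -0.99, 0.0], [-0.99, 0.143, -0.0], [0.0, -0.0, -1.0]]
wrist_force: [-1.6, -2.4, 3.9]
gripper_width: 0.568
gripper_force: 30.0
```

Emit:
apply_moves:
  moves:
    - [[0,0,0.0003],0]
    - [[0,0,0],0]
    - [[0,0,0],0]

```text
time_s: 42.7
tcp_pos: [0.5898, 0.0687, 0.1322]
ee_rot: [[-0.143, -0.99, 0.001], [-0.99, 0.143, -0.0], [0.0, -0.001, -1.0]]
wrist_force: [-2.5, -0.3, 6.8]
gripper_width: 0.562
gripper_force: 30.0
```

Emit:
apply_moves:
  moves:
    - [[0,0,0],0]
    - [[0,0,0],0]
    - [[0,0,0],0]
    - [[0,0,-0.01],0]
    - [[0,0,-0.03],0]
  hand: 0.076

```text
time_s: 43.12
tcp_pos: [0.5868, 0.0683, 0.1672]
ee_rot: [[-0.144, -0.989, -0.01], [-0.99, 0.144, -0.002], [0.004, 0.009, -1.0]]
wrist_force: [0.8, 0.2, -0.3]
gripper_width: 0.832
gripper_force: 0.0
```

Emit:
apply_moves:
  moves:
    - [[0,0,-0.04],0]
    - [[0,0,-0.04],0]
    - [[0,0,-0.04],0]
    - [[-0.0143,0.0075,-0.02],0]
    - [[-0.0285,0.0149,0],0]

```text
time_s: 43.53
tcp_pos: [0.5767, 0.1135, 0.3187]
ee_rot: [[-0.147, -0.989, 0.013], [-0.989, 0.147, 0.003], [-0.005, -0.013, -1.0]]
wrist_force: [0.5, 1.5, -0.5]
gripper_width: 0.874
gripper_force: 0.0
```

Emit:
apply_moves:
  moves:
    - [[-0.0285,0.0149,0],0]
    - [[-0.0285,0.0149,0],0]
    - [[-0.0285,0.0149,0],0]
    - [[-0.0285,0.0149,0],0]
    - [[-0.0145,0.0078,0],0]

```text
time_s: 43.95
tcp_pos: [0.5243, 0.2542, 0.3117]
ee_rot: [[-0.141, -0.99, 0.001], [-0.99, 0.141, 0.001], [-0.001, -0.001, -1.0]]
wrist_force: [0.5, -0.8, -0.3]
gripper_width: 0.874
gripper_force: 0.0
```

Emit:
apply_moves:
  moves:
    - [[0,0,0],0]
    - [[0,0,0],0]
    - [[0,0,0],0]
    - [[0,0,0],0]

```text
time_s: 44.28
tcp_pos: [0.5257, 0.2504, 0.3114]
ee_rot: [[-0.144, -0.99, 0.0], [-0.99, 0.144, 0.0], [-0.0, -0.0, -1.0]]
wrist_force: [-0.2, -1.3, -0.2]
gripper_width: 0.874
gripper_force: 0.0
```

Run:
```python
from h import *
np.set_printoptions(precision=4,suppress=True)
go(.5254,.251,.0935)
p=imaging.capture("top")
print('tube',*fit('tube',[p],[.5895,.069,.02,0]))
```

```text
t 44.28 tcp [0.5257 0.2504 0.3114] yangle 171.69 w 76.1 gf 0.0 F [-0.2 -1.3 -0.2] j [ 41.  15.   3.   0. -78. -50.]
tool shift mm [ -0.5   0.4 217.9] tilt [0.0003 0.0001]
tube [ 0.5901  0.0654 -0.0669] [0.87] 0.23
```

Emit:
apply_moves:
  moves:
    - [[0,0,0.02],0]
    - [[0,0,0.04],0]
    - [[0,0,0.04],0]
    - [[0,0,0.035],0]
    - [[0,0,0.028],0]

```text
time_s: 44.8
tcp_pos: [0.5245, 0.2496, 0.1454]
ee_rot: [[-0.145, -0.989, -0.002], [-0.989, 0.145, -0.001], [0.002, 0.002, -1.0]]
wrist_force: [-0.5, -0.6, -1.3]
gripper_width: 0.874
gripper_force: 0.0
```

Emit:
apply_moves:
  moves:
    - [[0,0,0.021],0]
    - [[0,0,0.015],0]
    - [[0,0,0.01],0]
    - [[0,0,0.005],0]
    - [[0,0,0.0035],0]

```text
time_s: 45.22
tcp_pos: [0.5258, 0.251, 0.0935]
ee_rot: [[-0.144, -0.99, 0.0], [-0.99, 0.144, -0.0], [0.0, -0.0, -1.0]]
wrist_force: [-0.6, 0.8, 0.6]
gripper_width: 0.871
gripper_force: 0.0
```

Emit:
apply_moves:
  moves:
    - [[0,0,0],0]
    - [[0,0,0],0]
    - [[0,0,0],0]
    - [[0,0,0],0]

```text
time_s: 45.55
tcp_pos: [0.5258, 0.2517, 0.0946]
ee_rot: [[-0.143, -0.99, 0.002], [-0.99, 0.143, 0.001], [-0.001, -0.001, -1.0]]
wrist_force: [-0.1, 0.4, 0.1]
gripper_width: 0.875
gripper_force: 0.0
```

Emit:
apply_moves:
  moves:
    - [[0,0,0],0]
    - [[0,0,0],0]
    - [[0,0,0],0]
    - [[0,0,0],0]
    - [[0,0,0],0]
  hand: 0.03

```text
time_s: 45.97
tcp_pos: [0.5251, 0.2513, 0.0938]
ee_rot: [[-0.143, -0.99, -0.0], [-0.99, 0.143, -0.0], [0.0, 0.0, -1.0]]
wrist_force: [-0.9, 0.3, 2.1]
gripper_width: 0.663
gripper_force: 30.0
```

Emit:
apply_moves:
  moves:
    - [[0,0,0],0]
    - [[0,0,0],0]
    - [[0,0,0],0]

```text
time_s: 46.22
tcp_pos: [0.5251, 0.2513, 0.0937]
ee_rot: [[-0.143, -0.99, -0.0], [-0.99, 0.143, -0.0], [0.0, 0.0, -1.0]]
wrist_force: [-2.4, 0.9, 2.1]
gripper_width: 0.66
gripper_force: 30.0
```

Emit:
apply_moves:
  moves:
    - [[0,0,-0.015],0]
    - [[0,0,-0.03],0]
    - [[0,0,-0.04],0]
    - [[0,0,-0.04],0]
    - [[0,0,-0.04],0]

```text
time_s: 46.63
tcp_pos: [0.5247, 0.2508, 0.259]
ee_rot: [[-0.144, -0.99, -0.002], [-0.99, 0.144, -0.001], [0.001, 0.002, -1.0]]
wrist_force: [0.2, 1.4, -2.6]
gripper_width: 0.658
gripper_force: 30.0
```

Emit:
apply_moves:
  moves:
    - [[0,0,-0.04],0]
    - [[0.0205,-0.0058,0],0]
    - [[0.0345,-0.0098,0],0]
    - [[0.0345,-0.0098,0],0]
    - [[0.0345,-0.0098,0],0]

```text
time_s: 47.05
tcp_pos: [0.5418, 0.1224, 0.2975]
ee_rot: [[-0.142, -0.99, -0.002], [-0.99, 0.142, -0.0], [0.0, 0.002, -1.0]]
wrist_force: [1.7, -0.0, -3.6]
gripper_width: 0.658
gripper_force: 30.0
```

Emit:
apply_moves:
  moves:
    - [[0.0345,-0.0098,0],0]
    - [[0.0345,-0.0098,0],0]
    - [[0.0345,-0.0098,0],0]
    - [[0.0345,-0.0098,0],0]
    - [[0.025,-0.008,0],0]

```text
time_s: 47.47
tcp_pos: [0.5651, -0.0472, 0.2973]
ee_rot: [[-0.145, -0.989, -0.002], [-0.989, 0.145, -0.0], [0.0, 0.002, -1.0]]
wrist_force: [-0.0, -0.1, -2.4]
gripper_width: 0.658
gripper_force: 30.0
```

Emit:
apply_moves:
  moves:
    - [[0.0165,-0.004,0],0]
    - [[0.0077,-0.0016,0],0]
    - [[0,0,0],0]
    - [[0,0,0],0]
    - [[0,0,0],0]

```text
time_s: 47.88
tcp_pos: [0.5677, -0.0683, 0.2982]
ee_rot: [[-0.142, -0.99, -0.001], [-0.99, 0.142, 0.0], [-0.0, 0.001, -1.0]]
wrist_force: [0.8, 0.5, -2.6]
gripper_width: 0.662
gripper_force: 30.0
```

Run:
```python
from h import *
go(.5677,-.0692,.1088)
```

```text
t 47.88 tcp [ 0.5677 -0.0683  0.2982] yangle 171.81 w 57.6 gf 29.99133742727281 F [ 0.8  0.5 -2.6] j [  9.  14.   0.  -0. -76. -18.]
tool shift mm [  0.9  -0.3 189.4] tilt [-0.0006  0.0004]
```

Emit:
apply_moves:
  moves:
    - [[0.0004,0,0.02],0]
    - [[0,0,0.035],0]
    - [[0,0,0.035],0]
    - [[0,0,0.03],0]
    - [[0,0,0.023],0]

```text
time_s: 48.3
tcp_pos: [0.5663, -0.0682, 0.1529]
ee_rot: [[-0.142, -0.99, -0.003], [-0.99, 0.142, 0.0], [0.0, 0.003, -1.0]]
wrist_force: [-0.0, -0.3, -4.0]
gripper_width: 0.662
gripper_force: 30.0
```

Emit:
apply_moves:
  moves:
    - [[0,0,0.018],0]
    - [[0,0,0.013],0]
    - [[0,0,0.008],0]
    - [[0,0,0.004],0]
    - [[0,0,0.002],0]

```text
time_s: 48.72
tcp_pos: [0.568, -0.0689, 0.1105]
ee_rot: [[-0.142, -0.99, 0.0], [-0.99, 0.142, -0.0], [0.0, -0.0, -1.0]]
wrist_force: [-0.1, 0.4, -2.2]
gripper_width: 0.66
gripper_force: 30.0
```

Emit:
apply_moves:
  moves:
    - [[0,0,0.0005],0]
    - [[0,0,0],0]
    - [[0,0,0],0]
    - [[0,0,0],0]
    - [[0,0,0],0]

```text
time_s: 49.13
tcp_pos: [0.5681, -0.0697, 0.1107]
ee_rot: [[-0.143, -0.99, 0.001], [-0.99, 0.143, 0.0], [-0.0, -0.001, -1.0]]
wrist_force: [0.5, 0.4, -3.7]
gripper_width: 0.658
gripper_force: 30.0
```

Emit:
apply_moves:
  moves:
    - [[-0.0004,0,0.001],0]
    - [[0,0,0.0005],0]
    - [[0,0,0],0]
    - [[0,0,0],0]

```text
time_s: 49.47
tcp_pos: [0.5679, -0.0693, 0.1088]
ee_rot: [[-0.143, -0.99, 0.0], [-0.99, 0.143, -0.0], [0.0, -0.0, -1.0]]
wrist_force: [-0.6, -0.3, -0.7]
gripper_width: 0.658
gripper_force: 30.0
```

Emit:
apply_moves:
  moves:
    - [[0,0,0.0005],0]
    - [[0,0,0],0]
    - [[0,0,0],0]

```text
time_s: 49.72
tcp_pos: [0.5679, -0.0694, 0.1088]
ee_rot: [[-0.143, -0.99, 0.0], [-0.99, 0.143, -0.0], [0.0, -0.0, -1.0]]
wrist_force: [-1.7, 1.0, 2.4]
gripper_width: 0.662
gripper_force: 30.0
```

Emit:
apply_moves:
  moves:
    - [[0,0,0.0004],0]
    - [[0,0,0],0]
    - [[0,0,0],0]

```text
time_s: 49.97
tcp_pos: [0.5679, -0.0694, 0.1087]
ee_rot: [[-0.143, -0.99, 0.001], [-0.99, 0.143, -0.0], [0.0, -0.001, -1.0]]
wrist_force: [-2.8, 0.7, 5.9]
gripper_width: 0.658
gripper_force: 30.0
```

Emit:
apply_moves:
  moves:
    - [[0,0,0],0]
    - [[0,0,0],0]
    - [[0,0,0],0]
    - [[0,0,-0.01],0]
    - [[0,0,-0.03],0]
  hand: 0.08

```text
time_s: 50.38
tcp_pos: [0.5649, -0.0694, 0.1441]
ee_rot: [[-0.144, -0.989, -0.01], [-0.99, 0.144, -0.0], [0.002, 0.01, -1.0]]
wrist_force: [-0.3, -0.5, 0.1]
gripper_width: 0.9
gripper_force: 0.0
```

Emit:
apply_moves:
  moves:
    - [[0,0,-0.04],0]
    - [[0,0,-0.04],0]
    - [[0,0,-0.04],0]
    - [[0,0,-0.04],0]
    - [[-0.0136,0.0114,0],0]

```text
time_s: 50.8
tcp_pos: [0.5633, -0.0561, 0.3181]
ee_rot: [[-0.145, -0.989, 0.019], [-0.989, 0.145, -0.002], [-0.001, -0.019, -1.0]]
wrist_force: [0.6, 0.8, 1.3]
gripper_width: 0.92
gripper_force: 0.0
```

Emit:
apply_moves:
  moves:
    - [[-0.0272,0.0229,0],0]
    - [[-0.0272,0.0229,0],0]
    - [[-0.0272,0.0229,0],0]
    - [[-0.0272,0.0229,0],0]
    - [[-0.0272,0.0229,0],0]

```text
time_s: 51.22
tcp_pos: [0.4637, 0.0978, 0.3085]
ee_rot: [[-0.144, -0.99, 0.001], [-0.99, 0.144, 0.001], [-0.001, -0.001, -1.0]]
wrist_force: [0.7, 1.0, 0.3]
gripper_width: 0.918
gripper_force: 0.0
```

Emit:
apply_moves:
  moves:
    - [[-0.0272,0.0229,0],0]
    - [[-0.0272,0.0229,0],0]
    - [[-0.0272,0.0229,0],0]
    - [[-0.0272,0.0229,0],0]
    - [[-0.0272,0.0229,0],0]

```text
time_s: 51.63
tcp_pos: [0.3697, 0.249, 0.3087]
ee_rot: [[-0.143, -0.99, 0.001], [-0.99, 0.143, 0.001], [-0.002, -0.001, -1.0]]
wrist_force: [0.0, 0.9, 0.7]
gripper_width: 0.918
gripper_force: 0.0
```

Emit:
apply_moves:
  moves:
    - [[-0.0133,0.0112,0],0]
    - [[0,0,0],0]
    - [[0,0,0],0]
    - [[0,0,0],0]

```text
time_s: 51.97
tcp_pos: [0.3618, 0.2622, 0.3081]
ee_rot: [[-0.143, -0.99, 0.0], [-0.99, 0.143, 0.0], [-0.0, -0.0, -1.0]]
wrist_force: [-0.1, -0.1, 0.2]
gripper_width: 0.919
gripper_force: 0.0
```

Run:
```python
from h import *
np.set_printoptions(precision=4,suppress=True)
go(.3616,.2623,.1105)
P=[imaging.capture("scene"),imaging.capture("top")]
for p in P: print('tube',*fit('tube',[p],[.5895,.069,.02,0]),'jar',*fit('jar',[p],[.568,-.069,.02,0]))
cv2.imwrite("pics/c4.png",np.hstack([P[0]['frame'][100:300,100:460],P[1]['frame'][80:280,80:480]]))
```

```text
t 51.97 tcp [0.3618 0.2622 0.3081] yangle 171.76 w 79.9 gf 0.0 F [-0.1 -0.1  0.2] j [ 57.   1. -14.   0. -75. -65.]
tool shift mm [  0.    0.3 197.6] tilt [0.0004 0.0003]
tube [ 0.5896  0.0639 -0.1088] [0.85] 0.47 jar [ 0.5676 -0.0704 -0.4228] [0.93] 0.71
tube [ 0.59    0.0656 -0.0668] [0.79] 0.27 jar [ 0.5688 -0.0689 -0.0552] [0.84] 0.19
```

View pics/c4.png

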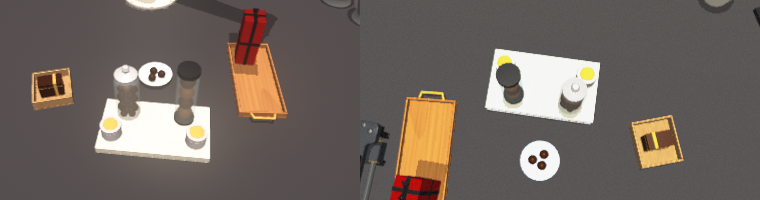

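The left crop shows the tube and jar upright on the display, the pack in the tray, and the small box flat in the carton. The tube is about 4 mm off in y; I'll correct it after the pack.

Emit:
apply_moves:
  moves:
    - [[0,0,0.02],0]
    - [[0,0,0.04],0]
    - [[0,0,0.04],0]
    - [[0,0,0.035],0]
    - [[0,0,0.025],0]

```text
time_s: 52.68
tcp_pos: [0.3608, 0.2608, 0.1449]
ee_rot: [[-0.145, -0.989, -0.003], [-0.989, 0.145, -0.003], [0.003, 0.002, -1.0]]
wrist_force: [0.3, 0.6, 1.3]
gripper_width: 0.92
gripper_force: 0.0
```

Emit:
apply_moves:
  moves:
    - [[0,0,0.016],0]
    - [[0,0,0.01],0]
    - [[0,0,0.007],0]
    - [[0,0,0.003],0]
    - [[0,0,0.001],0]

```text
time_s: 53.1
tcp_pos: [0.3619, 0.2625, 0.1106]
ee_rot: [[-0.144, -0.99, -0.0], [-0.99, 0.144, -0.0], [0.0, 0.0, -1.0]]
wrist_force: [-0.2, -0.2, -0.1]
gripper_width: 0.922
gripper_force: 0.0
```

Emit:
apply_moves:
  moves:
    - [[0,0,0],0]
    - [[0,0,0],0]
    - [[0,0,0],0]
    - [[0,0,0],0]

```text
time_s: 53.43
tcp_pos: [0.3619, 0.2629, 0.1113]
ee_rot: [[-0.143, -0.99, 0.001], [-0.99, 0.143, 0.001], [-0.001, -0.001, -1.0]]
wrist_force: [-0.0, -0.4, -0.3]
gripper_width: 0.921
gripper_force: 0.0
```

Emit:
apply_moves:
  moves:
    - [[0,0,0],0]
    - [[0,0,0],0]
    - [[0,0,0],0]
    - [[0,0,0],0]
    - [[0,0,0],0]
  hand: 0.03

```text
time_s: 53.85
tcp_pos: [0.3616, 0.2626, 0.1108]
ee_rot: [[-0.143, -0.99, -0.0], [-0.99, 0.143, 0.0], [-0.0, 0.0, -1.0]]
wrist_force: [0.8, -0.1, 0.2]
gripper_width: 0.625
gripper_force: 2.0
```

Emit:
apply_moves:
  moves:
    - [[0,0,0],0]
    - [[0,0,0],0]
    - [[0,0,0],0]

```text
time_s: 54.1
tcp_pos: [0.3617, 0.2625, 0.1107]
ee_rot: [[-0.143, -0.99, -0.0], [-0.99, 0.143, -0.0], [0.0, 0.0, -1.0]]
wrist_force: [-0.4, -0.1, 0.5]
gripper_width: 0.621
gripper_force: 29.7
```

Emit:
apply_moves:
  moves:
    - [[0,0,-0.015],0]
    - [[0,0,-0.03],0]
    - [[0,0,-0.04],0]
    - [[0,0,-0.04],0]
    - [[0,0,-0.04],0]

```text
time_s: 54.52
tcp_pos: [0.3609, 0.2618, 0.2768]
ee_rot: [[-0.144, -0.99, -0.002], [-0.99, 0.144, -0.001], [0.001, 0.001, -1.0]]
wrist_force: [0.9, 0.7, -1.9]
gripper_width: 0.621
gripper_force: 29.7
```

Emit:
apply_moves:
  moves:
    - [[0,0,-0.04],0]
    - [[0.0116,-0.0122,0],0]
    - [[0.024,-0.0265,0],0]
    - [[0.024,-0.0265,0],0]
    - [[0.024,-0.0265,0],0]

```text
time_s: 54.93
tcp_pos: [0.4404, 0.1656, 0.3152]
ee_rot: [[-0.142, -0.99, -0.001], [-0.99, 0.142, 0.0], [-0.0, 0.001, -1.0]]
wrist_force: [0.5, 0.9, -2.3]
gripper_width: 0.623
gripper_force: 29.7
```

Emit:
apply_moves:
  moves:
    - [[0.024,-0.0265,0],0]
    - [[0.024,-0.0265,0],0]
    - [[0.024,-0.0265,0],0]
    - [[0.024,-0.0265,0],0]
    - [[0.024,-0.0265,0],0]

```text
time_s: 55.35
tcp_pos: [0.5547, 0.0274, 0.3146]
ee_rot: [[-0.144, -0.99, -0.002], [-0.99, 0.144, 0.0], [0.0, 0.002, -1.0]]
wrist_force: [0.7, 1.6, -2.3]
gripper_width: 0.62
gripper_force: 29.7
```

Emit:
apply_moves:
  moves:
    - [[0.017,-0.019,0],0]
    - [[0.01,-0.011,0],0]
    - [[0,0,0],0]
    - [[0,0,0],0]
    - [[0,0,0],0]

```text
time_s: 55.77
tcp_pos: [0.5795, -0.0014, 0.3153]
ee_rot: [[-0.143, -0.99, -0.001], [-0.99, 0.143, 0.0], [-0.0, 0.001, -1.0]]
wrist_force: [-0.2, 0.8, -2.5]
gripper_width: 0.621
gripper_force: 29.7
```

Run:
```python
from h import *
go(.5803,-.002,.1257)
```

```text
t 55.77 tcp [ 0.5795 -0.0014  0.3153] yangle 171.79 w 54.0 gf 29.74704493302852 F [-0.2  0.8 -2.5] j [ 16.  15.   3.  -0. -78. -24.]
tool shift mm [  0.5  -1.2 189.5] tilt [-0.0014  0.0004]
```

Emit:
apply_moves:
  moves:
    - [[0.0004,-0.0005,0.02],0]
    - [[0,0,0.035],0]
    - [[0,0,0.035],0]
    - [[0,0,0.03],0]
    - [[0,0,0.023],0]

```text
time_s: 56.18
tcp_pos: [0.5784, -0.0013, 0.1705]
ee_rot: [[-0.142, -0.99, -0.003], [-0.99, 0.142, 0.0], [0.0, 0.003, -1.0]]
wrist_force: [0.7, 0.7, -1.9]
gripper_width: 0.623
gripper_force: 29.7
```

Emit:
apply_moves:
  moves:
    - [[0,0,0.018],0]
    - [[0,0,0.013],0]
    - [[0,0,0.008],0]
    - [[0,0,0.004],0]
    - [[0,0,0.002],0]

```text
time_s: 56.6
tcp_pos: [0.5805, -0.0018, 0.1279]
ee_rot: [[-0.142, -0.99, 0.0], [-0.99, 0.142, 0.0], [-0.0, -0.0, -1.0]]
wrist_force: [0.2, -0.6, -3.0]
gripper_width: 0.62
gripper_force: 29.7
```

Emit:
apply_moves:
  moves:
    - [[0,0,0.0005],0]
    - [[0,0,0],0]
    - [[0,0,0],0]
    - [[0,0,0],0]
    - [[0,0,0],0]

```text
time_s: 57.02
tcp_pos: [0.5809, -0.0026, 0.1278]
ee_rot: [[-0.143, -0.99, 0.001], [-0.99, 0.143, 0.0], [-0.0, -0.001, -1.0]]
wrist_force: [0.4, -0.0, -3.2]
gripper_width: 0.62
gripper_force: 29.7
```

Emit:
apply_moves:
  moves:
    - [[-0.0004,0.0003,0.001],0]
    - [[0,0,0.0005],0]
    - [[0,0,0],0]
    - [[0,0,0],0]

```text
time_s: 57.35
tcp_pos: [0.5804, -0.0021, 0.1258]
ee_rot: [[-0.143, -0.99, 0.0], [-0.99, 0.143, -0.0], [0.0, -0.0, -1.0]]
wrist_force: [-0.7, 0.3, -1.3]
gripper_width: 0.62
gripper_force: 29.7
```

Emit:
apply_moves:
  moves:
    - [[0,0,0.0005],0]
    - [[0,0,0],0]
    - [[0,0,0],0]

```text
time_s: 57.6
tcp_pos: [0.5804, -0.0022, 0.1257]
ee_rot: [[-0.143, -0.99, 0.0], [-0.99, 0.143, -0.0], [0.0, -0.0, -1.0]]
wrist_force: [-1.8, 0.1, 2.1]
gripper_width: 0.623
gripper_force: 29.8
```

Emit:
apply_moves:
  moves:
    - [[0,0,0.0004],0]
    - [[0,0,0],0]
    - [[0,0,0],0]

```text
time_s: 57.85
tcp_pos: [0.5804, -0.0022, 0.1257]
ee_rot: [[-0.143, -0.99, 0.0], [-0.99, 0.143, -0.0], [0.0, -0.0, -1.0]]
wrist_force: [-2.2, 0.5, 5.3]
gripper_width: 0.623
gripper_force: 29.8
```

Emit:
apply_moves:
  moves:
    - [[0,0,0],0]
    - [[0,0,0],0]
    - [[0,0,0],0]
    - [[0,0,-0.01],0]
    - [[0,0,-0.03],0]
  hand: 0.08

```text
time_s: 58.27
tcp_pos: [0.5775, -0.0025, 0.161]
ee_rot: [[-0.144, -0.989, -0.01], [-0.99, 0.144, -0.001], [0.003, 0.01, -1.0]]
wrist_force: [1.1, -0.3, 0.2]
gripper_width: 0.884
gripper_force: 0.0
```

Emit:
apply_moves:
  moves:
    - [[0,0,-0.04],0]
    - [[0,0,-0.04],0]
    - [[0,0,-0.04],0]
    - [[0,0,-0.02],0]
    - [[-0.0215,0.0259,0],0]

```text
time_s: 58.68
tcp_pos: [0.5627, 0.0211, 0.3113]
ee_rot: [[-0.147, -0.989, 0.013], [-0.989, 0.147, 0.0], [-0.002, -0.013, -1.0]]
wrist_force: [1.0, 1.4, 0.3]
gripper_width: 0.922
gripper_force: 0.0
```

Emit:
apply_moves:
  moves:
    - [[-0.0215,0.0259,0],0]
    - [[-0.0215,0.0259,0],0]
    - [[-0.0215,0.0259,0],0]
    - [[-0.0215,0.0259,0],0]
    - [[-0.0215,0.0259,0],0]

```text
time_s: 59.1
tcp_pos: [0.444, 0.1486, 0.3056]
ee_rot: [[-0.144, -0.99, 0.001], [-0.99, 0.144, 0.001], [-0.001, -0.001, -1.0]]
wrist_force: [1.3, 1.5, 0.1]
gripper_width: 0.918
gripper_force: 0.0
```

Emit:
apply_moves:
  moves:
    - [[-0.0215,0.0259,0],0]
    - [[-0.0215,0.0259,0],0]
    - [[0,0,0],0]
    - [[0,0,0],0]
    - [[0,0,0],0]

```text
time_s: 59.52
tcp_pos: [0.4001, 0.1979, 0.3054]
ee_rot: [[-0.143, -0.99, 0.001], [-0.99, 0.143, 0.0], [-0.001, -0.001, -1.0]]
wrist_force: [-0.5, 0.3, 0.0]
gripper_width: 0.918
gripper_force: 0.0
```

Run:
```python
from h import *
np.set_printoptions(precision=4,suppress=True)
go(.5898,.0648,.1322)
P=[imaging.capture("scene"),imaging.capture("top")]
for p in P: print('tube',*fit('tube',[p],[.5895,.069,.02,0]),'jar',*fit('jar',[p],[.568,-.069,.02,0]),'pack',*fit('gift_pack',[p],[.58,-.001,.02,-.142]))
cv2.imwrite("pics/c5.png",np.hstack([P[0]['frame'][100:300,100:460],P[1]['frame'][80:280,80:480]]))
```

```text
t 59.52 tcp [0.4001 0.1979 0.3054] yangle 171.8 w 79.8 gf 0.0 F [-0.5  0.3  0. ] j [ 47.   1. -15.   0. -74. -56.]
tool shift mm [ 104.8 -206.6  173.3] tilt [0.0009 0.0005]
tube [ 0.5898  0.0637 -0.114 ] [0.67] 0.69 jar [ 0.5677 -0.0699  0.0018] [0.69] 0.33 pack [ 0.5803 -0.0029 -0.1448] [0.6] 0.6
tube [ 0.5908  0.065  -0.0534] [0.88] 0.17 jar [ 0.5683 -0.0691  0.1451] [0.82] 0.59 pack [ 0.5812 -0.0014 -0.1776] [0.95] 0.57
```

View pics/c5.png

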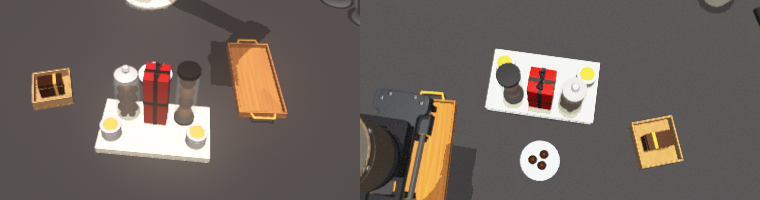

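The pack, jar and tube all stand upright on the display, but the tube is still about 4 mm off in y, so I'll regrip and shift it.

Emit:
apply_moves:
  moves:
    - [[0.0075,-0.0148,0],0]
    - [[0.015,-0.0295,0],0]
    - [[0.015,-0.0295,0],0]
    - [[0.015,-0.0295,0],0]
    - [[0.015,-0.0295,0],0]

```text
time_s: 60.33
tcp_pos: [0.523, 0.1107, 0.3048]
ee_rot: [[-0.143, -0.99, 0.0], [-0.99, 0.143, 0.0], [-0.0, -0.0, -1.0]]
wrist_force: [-0.2, 1.2, 0.3]
gripper_width: 0.916
gripper_force: 0.0
```

Emit:
apply_moves:
  moves:
    - [[0.015,-0.0295,0],0]
    - [[0.015,-0.0295,0],0]
    - [[0.0073,-0.0148,0],0]
    - [[0,0,0],0]
    - [[0,0,0],0]

```text
time_s: 60.75
tcp_pos: [0.5897, 0.0636, 0.3038]
ee_rot: [[-0.145, -0.989, -0.002], [-0.989, 0.145, -0.0], [0.001, 0.002, -1.0]]
wrist_force: [-0.5, -0.7, 0.6]
gripper_width: 0.918
gripper_force: 0.0
```

Emit:
apply_moves:
  moves:
    - [[0,0,0.02],0]
    - [[0,0,0.035],0]
    - [[0,0,0.035],0]
    - [[0,0,0.03],0]
    - [[0,0,0.02],0]

```text
time_s: 61.17
tcp_pos: [0.5868, 0.0649, 0.1621]
ee_rot: [[-0.143, -0.99, -0.004], [-0.99, 0.143, -0.0], [0.001, 0.004, -1.0]]
wrist_force: [-0.8, 0.3, 0.2]
gripper_width: 0.922
gripper_force: 0.0
```

Emit:
apply_moves:
  moves:
    - [[0,0,0.014],0]
    - [[0,0,0.01],0]
    - [[0,0,0.006],0]
    - [[0,0,0.002],0]
    - [[0,0,0.001],0]

```text
time_s: 61.58
tcp_pos: [0.5896, 0.0649, 0.1325]
ee_rot: [[-0.143, -0.99, 0.001], [-0.99, 0.143, 0.0], [-0.0, -0.001, -1.0]]
wrist_force: [-0.4, -0.2, -0.1]
gripper_width: 0.92
gripper_force: 0.0
```

Emit:
apply_moves:
  moves:
    - [[0,0,0],0]
    - [[0,0,0],0]
    - [[0,0,0],0]
    - [[0,0,0],0]
    - [[0,0,0],0]

```text
time_s: 62.0
tcp_pos: [0.5896, 0.0645, 0.1322]
ee_rot: [[-0.143, -0.99, 0.001], [-0.99, 0.143, 0.0], [-0.0, -0.001, -1.0]]
wrist_force: [0.1, 0.5, 0.3]
gripper_width: 0.92
gripper_force: 0.0
```

Run:
```python
from h import *
go(.5898,.0648,.1322)
```

```text
t 62.0 tcp [0.5896 0.0645 0.1322] yangle 171.76 w 80.0 gf 0.0 F [0.1 0.5 0.3] j [ 22.  23. -11.   0. -55. -30.]
tool shift mm [-0.3 -0.1  0. ] tilt [0.0007 0.0003]
```

Emit:
apply_moves:
  moves:
    - [[0,0,0],0]
    - [[0,0,0],0]
    - [[0,0,0],0]
    - [[0,0,0],0]
    - [[0,0,0],0]
  hand: 0.03

```text
time_s: 62.42
tcp_pos: [0.5894, 0.0644, 0.1318]
ee_rot: [[-0.143, -0.99, -0.0], [-0.99, 0.143, -0.0], [0.0, 0.0, -1.0]]
wrist_force: [0.0, 0.1, 0.8]
gripper_width: 0.621
gripper_force: 0.0
```

Emit:
apply_moves:
  moves:
    - [[0,0,0],0]
    - [[0,0,0],0]
    - [[0,0,0],0]
    - [[0,0,0],0]
    - [[0,0,0],0]

```text
time_s: 62.83
tcp_pos: [0.5892, 0.0644, 0.1318]
ee_rot: [[-0.143, -0.99, -0.001], [-0.99, 0.143, -0.0], [0.0, 0.001, -1.0]]
wrist_force: [-1.0, 0.4, 0.2]
gripper_width: 0.566
gripper_force: 30.0
```

Emit:
apply_moves:
  moves:
    - [[0,0,-0.003],0]
    - [[0,0,-0.003],0]
    - [[-0.002,0.0005,0],0]
    - [[-0.0023,0.0005,0],0]
    - [[0,0,0],0]

```text
time_s: 63.25
tcp_pos: [0.589, 0.0693, 0.1376]
ee_rot: [[-0.143, -0.99, -0.0], [-0.99, 0.143, 0.0], [-0.0, 0.0, -1.0]]
wrist_force: [-0.5, 0.0, -2.6]
gripper_width: 0.555
gripper_force: 30.0
```

Emit:
apply_moves:
  moves:
    - [[0,0,0],0]
    - [[0,0,0],0]
    - [[0,0,0.002],0]
    - [[0,0,0.002],0]
    - [[0,0,0.001],0]

```text
time_s: 63.67
tcp_pos: [0.5888, 0.0688, 0.1323]
ee_rot: [[-0.143, -0.99, -0.001], [-0.99, 0.143, -0.0], [0.0, 0.001, -1.0]]
wrist_force: [0.7, 0.2, -2.9]
gripper_width: 0.565
gripper_force: 30.0
```

Emit:
apply_moves:
  moves:
    - [[0,0,0.0005],0]
    - [[0,0,0],0]
    - [[0,0,0],0]
    - [[0,0,0],0]
    - [[0,0,0],0]

```text
time_s: 64.08
tcp_pos: [0.5891, 0.0689, 0.1324]
ee_rot: [[-0.143, -0.99, 0.0], [-0.99, 0.143, 0.0], [-0.0, -0.0, -1.0]]
wrist_force: [-0.1, 0.9, -2.4]
gripper_width: 0.564
gripper_force: 30.0
```

Emit:
apply_moves:
  moves:
    - [[0,0,0.0005],0]
    - [[0,0,0],0]
    - [[0,0,0],0]

```text
time_s: 64.33
tcp_pos: [0.589, 0.0689, 0.1318]
ee_rot: [[-0.143, -0.99, -0.0], [-0.99, 0.143, 0.0], [-0.0, 0.0, -1.0]]
wrist_force: [-0.2, 0.3, -2.7]
gripper_width: 0.564
gripper_force: 30.0
```

Emit:
apply_moves:
  moves:
    - [[0,0,0.0003],0]
    - [[0,0,0],0]
    - [[0,0,0],0]

```text
time_s: 64.58
tcp_pos: [0.5891, 0.0689, 0.1318]
ee_rot: [[-0.143, -0.99, 0.0], [-0.99, 0.143, 0.0], [-0.0, -0.0, -1.0]]
wrist_force: [-1.2, 0.3, -2.8]
gripper_width: 0.562
gripper_force: 30.0
```

Emit:
apply_moves:
  moves:
    - [[0,0,0.0005],0]
    - [[0,0,0],0]
    - [[0,0,0],0]

```text
time_s: 64.83
tcp_pos: [0.5891, 0.0689, 0.1317]
ee_rot: [[-0.143, -0.99, 0.0], [-0.99, 0.143, -0.0], [0.0, -0.0, -1.0]]
wrist_force: [-1.9, 0.6, 2.8]
gripper_width: 0.56
gripper_force: 30.0
```

Emit:
apply_moves:
  moves:
    - [[0,0,0.0003],0]
    - [[0,0,0],0]
    - [[0,0,0],0]

```text
time_s: 65.08
tcp_pos: [0.5892, 0.0689, 0.1317]
ee_rot: [[-0.143, -0.99, 0.001], [-0.99, 0.143, -0.0], [-0.0, -0.001, -1.0]]
wrist_force: [-2.0, -0.1, 5.4]
gripper_width: 0.565
gripper_force: 30.0
```

Emit:
apply_moves:
  moves:
    - [[0,0,0],0]
    - [[0,0,0],0]
    - [[0,0,0],0]
    - [[0,0,0],0]
    - [[0,0,0],0]
  hand: 0.08

```text
time_s: 65.5
tcp_pos: [0.5892, 0.0688, 0.1305]
ee_rot: [[-0.143, -0.99, -0.0], [-0.99, 0.143, -0.0], [0.0, 0.0, -1.0]]
wrist_force: [0.0, -0.4, -0.2]
gripper_width: 0.853
gripper_force: 0.0
```

Emit:
apply_moves:
  moves:
    - [[0,0,-0.01],0]
    - [[0,0,-0.03],0]
    - [[0,0,-0.04],0]
    - [[0,0,-0.04],0]
    - [[0,0,-0.04],0]

```text
time_s: 65.92
tcp_pos: [0.5888, 0.0686, 0.2934]
ee_rot: [[-0.143, -0.99, 0.001], [-0.99, 0.143, -0.0], [0.0, -0.001, -1.0]]
wrist_force: [0.5, 1.0, -0.3]
gripper_width: 0.921
gripper_force: 0.0
```

Emit:
apply_moves:
  moves:
    - [[0,0,-0.02],0]
    - [[-0.015,0.0295,0],0]
    - [[-0.015,0.0295,0],0]
    - [[-0.015,0.0295,0],0]
    - [[-0.015,0.0295,0],0]

```text
time_s: 66.33
tcp_pos: [0.4798, 0.1455, 0.3116]
ee_rot: [[-0.144, -0.99, 0.001], [-0.99, 0.144, 0.001], [-0.001, -0.001, -1.0]]
wrist_force: [-0.4, 0.4, 0.0]
gripper_width: 0.92
gripper_force: 0.0
```

Emit:
apply_moves:
  moves:
    - [[-0.015,0.0295,0],0]
    - [[-0.015,0.0295,0],0]
    - [[-0.015,0.0295,0],0]
    - [[0,0,0],0]
    - [[0,0,0],0]

```text
time_s: 66.75
tcp_pos: [0.3989, 0.2032, 0.312]
ee_rot: [[-0.14, -0.99, 0.002], [-0.99, 0.14, 0.002], [-0.002, -0.002, -1.0]]
wrist_force: [-0.3, -0.3, 0.3]
gripper_width: 0.922
gripper_force: 0.0
```

Run:
```python
from h import *
np.set_printoptions(precision=4,suppress=True)
go(.4,.2,.3)
P=[imaging.capture("scene"),imaging.capture("top")]
for p in P: print('tube',*fit('tube',[p],[.5895,.069,.02,0]),'jar',*fit('jar',[p],[.568,-.069,.02,0]),'pack',*fit('gift_pack',[p],[.58,-.001,.02,-.142]))
cv2.imwrite("pics/c6.png",np.hstack([P[0]['frame'][100:300,100:460],P[1]['frame'][80:280,80:480]]))
```

```text
t 66.75 tcp [0.3989 0.2032 0.312 ] yangle 171.97 w 80.2 gf 0.0 F [-0.3 -0.3  0.3] j [ 48.   1. -14.   0. -75. -56.]
tool shift mm [ 3.  -1.5 12. ] tilt [0.0019 0.0016]
tube [0.5883 0.0686 0.0483] [0.96] 0.18 jar [ 0.5676 -0.0693 -0.1928] [0.97] 0.23 pack [ 0.5804 -0.0031 -0.1392] [0.72] 1.5
tube [ 0.5893  0.0694 -0.0516] [0.9] 0.46 jar [ 0.5692 -0.0693  0.0003] [0.94] 0.34 pack [ 0.5808 -0.0012 -0.1722] [0.83] 1.4
```

View pics/c6.png

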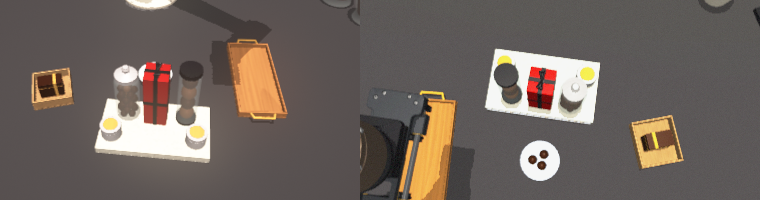

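All three pieces are upright and within about 1 mm of where they stood. The small box lies flat in the carton, and the tins and dish look unmoved.

```bash
python3 -c "
from station import r
print(r.finish_job())"
```

```text
the job is handed in; nothing more can be done
None
```

I handed the job in at about 67 s: the small box is flat, lid up, in the carton, and the gift pack, jar and tube are back upright on their spots to about 1 mm by the cameras (the tube needed a second lift to correct a 4 mm offset), with the pack squared to the display, the tins and dish not touched, and no result reported by the hand-in call.

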